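Refill the bushing feeder at the parts counter

TASK

Refill the blue gravity feeder: turn the red isolator handle fully to off, then, while it is off, stand every steel-and-rubber bushing on the bench upright in the sloped chute and push them down until the first rests against the yellow stop and the others close up behind it with no gaps. Then turn the handle fully back on and let go; leave the brass bushings, the nut and everything else where they are.

Things in the scene. Friction and masses are not known exactly. Their poses are not given: they have to be found in the camera images.
- bushing1_center (a point): steel-sleeved rubber bushing, a plain upright cylinder 36 mm across and 34 mm tall, about 0.12 kg, steel outside with black rubber and a steel tube showing in its flat ends (both alike). This point is its centre, 17 mm above its underside; z is its axis. Two to four of the four are present (None = absent), upright on the bench, right of the feeder, among other parts
- bushing2_center (a point): steel-sleeved rubber bushing, a plain upright cylinder 36 mm across and 34 mm tall, about 0.12 kg, steel outside with black rubber and a steel tube showing in its flat ends (both alike). This point is its centre, 17 mm above its underside; z is its axis. Two to four of the four are present (None = absent), upright on the bench, right of the feeder, among other parts
- bushing3_center (a point): steel-sleeved rubber bushing, a plain upright cylinder 36 mm across and 34 mm tall, about 0.12 kg, steel outside with black rubber and a steel tube showing in its flat ends (both alike). This point is its centre, 17 mm above its underside; z is its axis. Two to four of the four are present (None = absent), upright on the bench, right of the feeder, among other parts
- bushing4_center (a point): steel-sleeved rubber bushing, a plain upright cylinder 36 mm across and 34 mm tall, about 0.12 kg, steel outside with black rubber and a steel tube showing in its flat ends (both alike). This point is its centre, 17 mm above its underside; z is its axis. Two to four of the four are present (None = absent), upright on the bench, right of the feeder, among other parts
- bushing1: the same bushing; this origin is the middle of its underside, z its axis
- bushing2: the same bushing; this origin is the middle of its underside, z its axis
- bushing3: the same bushing; this origin is the middle of its underside, z its axis
- bushing4: the same bushing; this origin is the middle of its underside, z its axis
- chute: sloped channel of the fixed blue gravity feeder. Origin: middle of the channel floor at the uphill face of the yellow stop at its low end, about 30 mm above the bench. x runs uphill along the floor (slope 0.24 rad; roughly towards the robot's right), y across, z square to the floor. 44 mm wide inside, 240 mm long, high end open; walls 4 mm thick, 16 mm above the floor
- feeder: the feeder's base, level, x towards the chute's high end; its blue head behind the stop rises to 95 mm above the bench. The stop stands 24 mm above the chute floor. Friction holds a bushing anywhere on the chute: it does not slide by itself and must be pushed, with 1 to 4 N. Origin on the bench under the chute
- load_spot (a point): point on the middle of the channel floor 180 mm uphill of the stop, a good place to set a bushing down; clear of a full column of four bushings (which ends 144 mm from the stop)
- handle (a joint): isolator handle on the grey box: 0 = on (where it starts, the bar pointing to the green dot), 1.57 = off (the white-marked end at the red dot), growing counter-clockwise seen from above. An over-centre spring draws it to the nearer end of its quarter turn; about 0.12 N m turns it
- handle_grip (a point): centre of the red grip bar of the isolator handle, on its vertical turning axis, 62 mm above the bench. The bar is 60 mm long along this point's own x, 14 mm thick along its y and 28 mm tall (from 14 mm below to 14 mm above this point); a black disc 44 mm across lies under it; the grey box under that is 70 x 70 x 40 mm
- brass1_center (a point): plain brass bushing, 48 mm across and 26 mm tall, not for this feeder: leave it alone. Point at its centre
- brass2_center (a point): a second brass bushing like brass1: leave it alone. Point at its centre
- nut_center (a point): large hexagon steel nut lying flat, 62 mm across corners and 23 mm tall: leave it alone. Point at its centre
- grease: grey can, 70 mm across, 80 mm tall, standing at the far right: leave it alone. Origin: middle of its underside
- wrench: steel wrench 200 mm long lying flat beyond the feeder: leave it alone. Origin at its middle
- carton: cardboard carton 80 x 70 x 50 mm on the left: leave it alone. Origin: middle of its underside
- mug: blue mug, 80 mm across, 80 mm tall, at the right: leave it alone. Origin: middle of its underside
There are look-alikes about, which are no part of the job. What is shaped like the bushing4 but purple or turquoise is not meant.

How it is judged:
On the way, in this order (a step that is already met when the one before it is completed fails the run):
1. the isolator handle is turned off before the chute is filled (value of joint handle above 1.42 rad), for 0.2 s.
2. with the handle off, every bushing stands in the chute, closed up against the stop (x of bushing1_center in the frame of chute between 0.012 and 0.131 m and y of bushing1_center in the frame of chute between -0.008 and 0.008 m and z of bushing1_center in the frame of chute between 0.013 and 0.021 m and angle between the z axis of each of bushing1, bushing2, bushing3, bushing4 and the z axis of chute, either way round below 0.12 rad and x of bushing2_center in the frame of chute between 0.012 and 0.131 m and y of bushing2_center in the frame of chute between -0.008 and 0.008 m and z of bushing2_center in the frame of chute between 0.013 and 0.021 m and x of bushing3_center in the frame of chute between 0.012 and 0.131 m and y of bushing3_center in the frame of chute between -0.008 and 0.008 m and z of bushing3_center in the frame of chute between 0.013 and 0.021 m and x of bushing4_center in the frame of chute between 0.012 and 0.131 m and y of bushing4_center in the frame of chute between -0.008 and 0.008 m and z of bushing4_center in the frame of chute between 0.013 and 0.021 m and (x of bushing1_center in the frame of chute below 0.023 m or x of bushing2_center in the frame of chute below 0.023 m or x of bushing3_center in the frame of chute below 0.023 m or x of bushing4_center in the frame of chute below 0.023 m) and (x of each of bushing1_center, bushing2_center, bushing3_center, bushing4_center in the frame of chute below 0.059 m or x of bushing1_center in the frame of chute between 0.023 and 0.059 m or x of bushing2_center in the frame of chute between 0.023 and 0.059 m or x of bushing3_center in the frame of chute between 0.023 and 0.059 m or x of bushing4_center in the frame of chute between 0.023 and 0.059 m) and (x of each of bushing1_center, bushing2_center, bushing3_center, bushing4_center in the frame of chute below 0.095 m or x of bushing1_center in the frame of chute between 0.059 and 0.095 m or x of bushing2_center in the frame of chute between 0.059 and 0.095 m or x of bushing3_center in the frame of chute between 0.059 and 0.095 m or x of bushing4_center in the frame of chute between 0.059 and 0.095 m) and value of joint handle above 1.42 rad), for 0.2 s.
3. the isolator handle is turned back on (value of joint handle below 0.15 rad), for 0.2 s.
At the end, for the whole second after the job is handed in: The handle is on (below 0.15 rad) and every bushing present stands square (within 0.12 rad) on the chute floor, the lowest within 5 mm of the yellow stop and the others closed up behind it in one column (total of the gaps below any bushing under 5 mm), all at rest (x of bushing1_center in the frame of chute between 0.012 and 0.131 m and y of bushing1_center in the frame of chute between -0.008 and 0.008 m and z of bushing1_center in the frame of chute between 0.013 and 0.021 m and angle between the z axis of each of bushing1, bushing2, bushing3, bushing4 and the z axis of chute, either way round below 0.12 rad and x of bushing2_center in the frame of chute between 0.012 and 0.131 m and y of bushing2_center in the frame of chute between -0.008 and 0.008 m and z of bushing2_center in the frame of chute between 0.013 and 0.021 m and x of bushing3_center in the frame of chute between 0.012 and 0.131 m and y of bushing3_center in the frame of chute between -0.008 and 0.008 m and z of bushing3_center in the frame of chute between 0.013 and 0.021 m and x of bushing4_center in the frame of chute between 0.012 and 0.131 m and y of bushing4_center in the frame of chute between -0.008 and 0.008 m and z of bushing4_center in the frame of chute between 0.013 and 0.021 m and (x of bushing1_center in the frame of chute below 0.023 m or x of bushing2_center in the frame of chute below 0.023 m or x of bushing3_center in the frame of chute below 0.023 m or x of bushing4_center in the frame of chute below 0.023 m) and (x of each of bushing1_center, bushing2_center, bushing3_center, bushing4_center in the frame of chute below 0.059 m or x of bushing1_center in the frame of chute between 0.023 and 0.059 m or x of bushing2_center in the frame of chute between 0.023 and 0.059 m or x of bushing3_center in the frame of chute between 0.023 and 0.059 m or x of bushing4_center in the frame of chute between 0.023 and 0.059 m) and (x of each of bushing1_center, bushing2_center, bushing3_center, bushing4_center in the frame of chute below 0.095 m or x of bushing1_center in the frame of chute between 0.059 and 0.095 m or x of bushing2_center in the frame of chute between 0.059 and 0.095 m or x of bushing3_center in the frame of chute between 0.059 and 0.095 m or x of bushing4_center in the frame of chute between 0.059 and 0.095 m) and linear speed of each of bushing1, bushing2, bushing3, bushing4 below 0.02 m/s and value of joint handle below 0.15 rad); the robot touches nothing.
It fails at once if a brass bushing, the nut or another bystander is moved more than 30 mm (distance of any of brass1_center, brass2_center, nut_center, grease, wrench, carton, mug from where it was at the start of the episode above 0.03 m).
Of bushing1, bushing2, bushing3, bushing4 only 2 to 4 are there at a start; the rules pass over those that are not, and their reading is None.
At some moment in a run one of bushing1, bushing2, bushing3, bushing4 may be knocked a few centimetres aside while the robot is not near it.
It also fails if it takes over 210 s, if anything falls off the work surface, if the arm or the gripper's body presses on something with over 40 N, if the wrist force passes 120 N, or if a joint passes its speed limit or range.

ROBOT

A 6-joint arm with a two-finger parallel gripper is mounted at the origin on the work surface. World frame = base frame: x ahead of the robot, y to its left, z up, the work surface at z = 0. Lengths are in m, angles in rad, forces in N, time in s.
With the tool pointing down it reaches from about 0.3 to 0.875 m from the base axis. Payload 6.4 kg.
Tool frame: the origin (TCP) lies on the centre line of the jaws, within the pads' length; the fingertips stand ctrl.nose_length ahead of it and the grasp point (between the pads) lies 6 mm ahead of it (ctrl.nose_length is the distance from the TCP to the fingertips, in m); x points along the fingers, y is the direction in which the jaws open and shut, and the axes are right-handed (so a half turn about x gives the same grasp; the last joint's range is limited). The gripper opens to 85 mm and grips with 20 to 120 N. Pads are 22 mm wide; open, the fingers measure 114 mm over their backs; the gripper's body (76 mm by 85 mm) begins 54 mm behind the grasp point. The pads swing forward as they close: fully open they stand 13 mm farther back than shut.
Start: joints at [-0.206, 0.181, 1.607, -0, 1.354, -0.206], TCP at [0.575, 0, 0.256] pointing down, gripper open.
Joint ranges: [-2.99, 2.99], [-0.89, 2.07], [0.3, 2.58], [-1.14, 4.28], [0, 2.63], [-3.12, 3.12]. Speed limits (rad/s): [2.57, 2.57, 3.01, 3.14, 3.14, 3.14].

INTERFACE

Orientations are given as a unit quaternion [w, x, y, z].
In Python, from bench import telemetry, cams, workorder, spotter, ctrl gives the robot as it stands. The module is installed in compiled form; this text tells all that it offers.
- The arm moves only by the tool servo_tool, never from a script. Its argument "targets" is one flat list of numbers, 4 for each row, row after row: the shift along the tool's x, y, z in mm, then the turn about the tool's x in rad. A call has exactly 5 rows; each row shifts and turns the commanded pose from where the row before left it, along the tool's axes as they then stand; what a row does not reach is not made up. A row lasts 1/10 s, in which the tool goes at most 50 mm and 8.59 degrees, less where a joint would pass 70% of its speed; a pose out of reach is approached as far as the arm can. A call is refused whole if a number of a shift passes 50 or a number of a turn 0.15, either way. A call with a gripper value outside its range is refused whole. "fingers" is the finger opening in mm, from 0 to 85.4, set as the call begins (left out, the last holds). The fingers move at their own pace and stop on an object; the grip force is fixed at half the most. Time passes only in rows, so rows that do not move let the fingers close, or fill a call up. It gives the time, the measured TCP pose, the force and the opening at its end, in the units of the state.
- telemetry.get_obs(): the state, without advancing time (a new reading comes with each control period).
- cams.camera(name): name is "scene" or "side" or "wrist"; returns (picture, depth): 400x640x3 uint8, blue, green, red; 400x640 float32, m along the optical axis (not along the pixel's ray), 0 where there is no reading.
- cams.camera_params(name): a dict with "intrinsics" (3x3 intrinsics, pixels), "R" (3x3) and "t" (3): a world point X has camera coordinates R X + t; the wrist camera has in their place "mount" (4x4, takes a point from camera to tool coordinates, whose origin is the TCP and whose axes are the tool frame's). Camera axes: x right, y down, z forward; pixel columns grow to the right and rows downward; lengths in m; the calibration is good to about 2 mm. A picture is of the moment at which its call begins: read the wrist's pose just before it. camera_params takes no time and is no camera call.
- workorder.hand_in(): hands the job in, once; it reports no verdict.
Trained networks look in the newest picture that a camera, given by its name, has taken for a name from the list of things; names that differ only in an ending like _2 or _b are one class to them, and where a whole thing is asked for, a point or a joint stands for the part that bears it (a point fixed in the world has none). Each returns a list of dicts, best first, with "score" (0 to 1); they miss things now and then, are a little off and sometimes report something else, mostly with a low value. They report only what shows in the picture. A call takes as long as a camera call. They do not tell look-alikes from the thing itself.
- spotter.search_frame(camera, thing): "pixel" ([column, row] in pixels, amid what is visible of it).
The state is a dict: "time_s": time; "q": joint angles; "dq": joint speeds; "joint_efforts": joint torques, N m; "eef_pos": TCP position; "eef_rot": TCP orientation; "wrist_force": force on the tool from outside, world axes, zero at the start; "torque": the same for the moment, N m; "opening": opening from 0.0 (shut) to 1.0 (fully open).
Only numpy, scipy, OpenCV 4.12 (cv2) and the standard library are available. Lean on these libraries where they do the work, as an engineer would, in place of code of your own. Each camera call takes 0.05 s, during which the arm holds its last target.

## Working session

There is one attempt and no reset: what is moved stays moved. The work goes in short steps, Python scripts to look and compute and a tool call to move; the robot and the scene stay as the last step left them, time stands still between calls to the robot, and variables do not carry over. Pictures are saved under pics/ and viewed, and the job is handed in when it is done.

Besides the shell and the picture viewer there is one more tool, called as name(argument=value, ...) on one line, values as JSON. servo_tool: Moves the arm, as the interface text tells. Its arguments: {"type":"object","properties":{"targets":{"type":"array","items":{"type":"number"}},"fingers":{"type":"number"}},"required":["targets"]}

```bash
mkdir -p pics
cat > h.py <<'E'
import numpy as np, cv2
from bench import telemetry, cams, workorder, spotter, ctrl
from scipy.spatial.transform import Rotation as Ro
def pose():
    o=telemetry.get_obs(); q=o["eef_rot"]
    return np.array(o["eef_pos"]), Ro.from_quat([q[1],q[2],q[3],q[0]]).as_matrix()
def shot(name,fn=None):
    p,R=pose()
    im,d=cams.camera(name)
    c=cams.camera_params(name); K=np.array(c["intrinsics"])
    if "mount" in c:
        T=np.eye(4);T[:3,:3]=R;T[:3,3]=p
        C=T@np.array(c["mount"])
    else:
        C=np.eye(4);C[:3,:3]=np.array(c["R"]).T;C[:3,3]=-np.array(c["R"]).T@np.array(c["t"])
    if fn: cv2.imwrite("pics/"+fn,im); np.savez("pics/"+fn[:-4],im=im,d=d,K=K,C=C)
    return im,d,K,C
def px2w(u,v,z,K,C):
    r=np.linalg.solve(K,[u,v,1.]); return (C@np.append(r*z,1))[:3]
def ray_z(u,v,h,K,C):
    r=C[:3,:3]@np.linalg.solve(K,[u,v,1.]); o=C[:3,3]
    return o+r*(h-o[2])/r[2]
def proj(X,K,C):
    c=np.linalg.inv(C)@np.append(X,1); q=K@c[:3]; return q[:2]/q[2]
def cloud(d,K,C):
    v,u=np.mgrid[0:d.shape[0],0:d.shape[1]]
    P=np.stack([(u-K[0,2])/K[0,0]*d,(v-K[1,2])/K[1,1]*d,d],-1)
    return P@C[:3,:3].T+C[:3,3]
E
python3 - <<'E'
from h import *
o=telemetry.get_obs(); print(o["time_s"],o["eef_pos"],o["eef_rot"],o["opening"],ctrl.nose_length)
print(pose()[1].round(3))
for n in ["scene","side","wrist"]:
    im,d,K,C=shot(n,n+"0.png"); print(n,K.tolist(),C.round(3).tolist(),(d>0).mean())
E
```

```text
0.0 [5.74485340e-01 1.11015204e-04 2.55362897e-01] [ 0.49947206  0.49965131  0.50052638 -0.50034944] 1.0009377677800113 0.025
[[-0.002  1.    -0.   ]
 [ 0.    -0.    -1.   ]
 [-1.    -0.002 -0.   ]]
scene [[366.6837351099179, 0.0, 313.633356018353], [0.0, 366.6837351099179, 195.98877348751623], [0.0, 0.0, 1.0]] [[0.442, 0.772, -0.456, 1.052], [0.897, -0.382, 0.223, -0.232], [-0.002, -0.508, -0.862, 0.938], [0.0, 0.0, 0.0, 1.0]] 0.99597265625
side [[421.7796022518478, 0.0, 317.8943588460653], [0.0, 421.7796022518478, 195.86345058262353], [0.0, 0.0, 1.0]] [[0.992, -0.062, 0.111, 0.416], [-0.127, -0.552, 0.824, -1.097], [0.011, -0.832, -0.555, 0.816], [0.0, 0.0, 0.0, 1.0]] 0.99602734375
wrist [[325.6905389019682, 0.0, 317.73551627345114], [0.0, 325.6905389019682, 201.15670764524404], [0.0, 0.0, 1.0]] [[1.0, 0.0, -0.002, 0.574], [-0.0, -0.965, -0.262, 0.068], [-0.002, 0.262, -0.965, 0.374], [0.0, 0.0, 0.0, 1.0]] 0.9961640625
```

View pics/scene0.png

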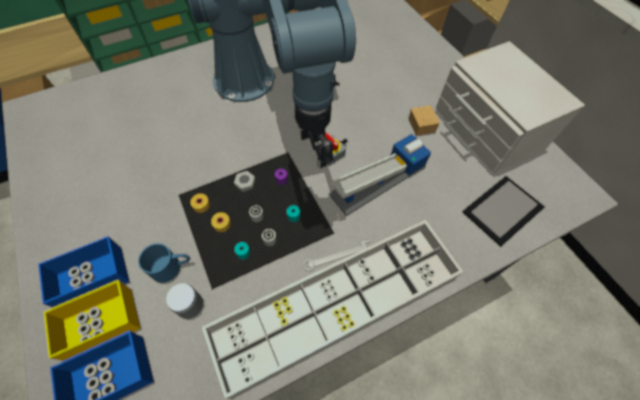

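View pics/side0.png

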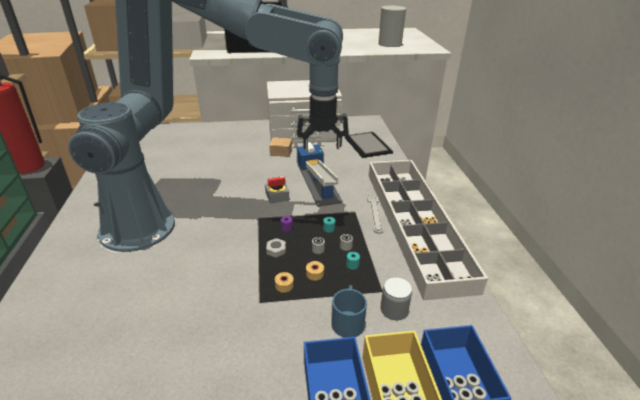

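View pics/wrist0.png

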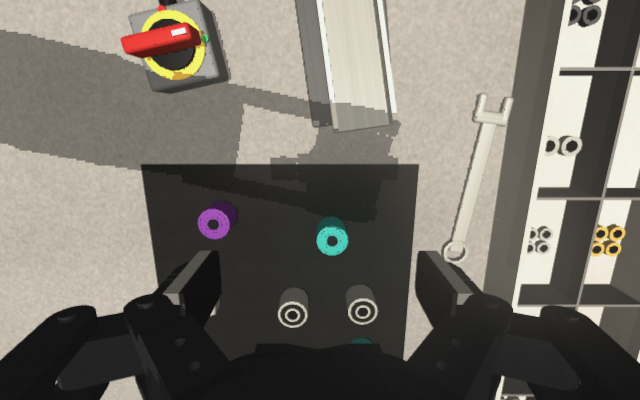

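Run:
```python
from h import *
def crop(n,x0,y0,x1,y1,s):
    im=cv2.imread(f"pics/{n}0.png")[y0:y1,x0:x1]; return cv2.resize(im,None,fx=s,fy=s,interpolation=cv2.INTER_CUBIC)
cv2.imwrite("pics/c_scene.png",crop("scene",170,110,450,290,2.8))
cv2.imwrite("pics/c_side.png",crop("side",240,120,400,310,3))
for cam in ["scene","side","wrist"]:
    im,d,K,C=shot(cam)
    for th in ["bushing1","handle_grip","chute","feeder","brass1_center","nut_center"]:
        L=spotter.search_frame(cam,th)
        for l in L[:6]:
            u,v=l["pixel"]; z=d[int(round(v)),int(round(u))]
            print(cam,th,np.round(l["pixel"],1),round(l["score"],2),px2w(u,v,z,K,C).round(3))
```

```text
scene bushing1 [278.5 173.6] 0.62 [ 0.462 -0.059  0.04 ]
scene bushing1 [270.2 238. ] 0.6 [ 0.64  -0.16   0.036]
scene bushing1 [292.7 212.3] 0.59 [ 0.595 -0.074  0.033]
scene bushing1 [257.9 214.3] 0.54 [ 0.558 -0.163  0.034]
scene bushing1 [242.  251.2] 0.44 [ 0.642 -0.241  0.036]
scene chute [368.5 173.6] 0.9 [0.592 0.169 0.062]
scene feeder [381.1 177.6] 0.88 [0.618 0.195 0.06 ]
scene brass1_center [221.6 218.1] 0.79 [ 0.521 -0.258  0.028]
scene brass1_center [267.7 235.2] 0.25 [ 0.629 -0.163  0.035]
scene brass1_center [333.8 148. ] 0.17 [0.463 0.125 0.058]
scene nut_center [245.6 182.3] 0.64 [ 0.437 -0.155  0.023]
side bushing1 [329.7 224.1] 0.74 [ 0.59  -0.084  0.026]
side bushing1 [347.5 243.9] 0.7 [ 0.628 -0.178  0.023]
side bushing1 [315.2 243.8] 0.56 [ 0.533 -0.183  0.037]
side bushing1 [281.8 222.3] 0.47 [ 0.445 -0.065  0.032]
side handle_grip [272.4 185.6] 0.65 [0.424 0.123 0.048]
side chute [323.  174.3] 0.87 [0.601 0.153 0.063]
side feeder [320.4 173.6] 0.65 [0.593 0.155 0.065]
side feeder [346.4 242. ] 0.39 [ 0.624 -0.178  0.031]
side brass1_center [313.9 271.9] 0.53 [ 0.517 -0.285  0.027]
side nut_center [277.6 247.6] 0.81 [ 0.426 -0.17   0.022]
wrist bushing1 [290.3 306. ] 0.94 [ 0.542 -0.153  0.036]
wrist bushing1 [217.3 221.2] 0.9 [ 0.464 -0.047  0.036]
wrist bushing1 [357.7 304.5] 0.87 [ 0.621 -0.151  0.036]
wrist bushing1 [357.7 340.7] 0.68 [ 0.626 -0.221  0.01 ]
wrist bushing1 [331.6 235.2] 0.67 [ 0.589 -0.064  0.035]
wrist handle_grip [163.3  43.6] 0.89 [0.445 0.123 0.077]
wrist chute [352.9  63.7] 0.73 [0.604 0.108 0.075]
wrist feeder [343.8  59.1] 0.56 [0.596 0.112 0.073]
wrist nut_center [214.3 310.4] 0.53 [ 0.447 -0.167  0.023]
```

View pics/c_scene.png

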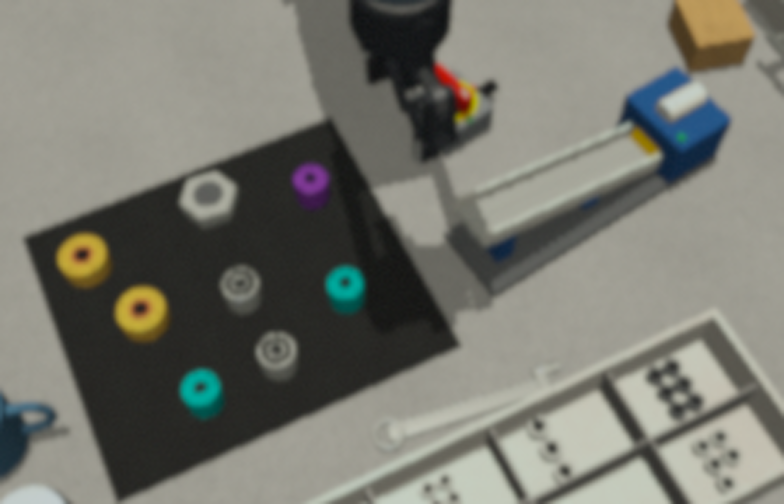

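View pics/c_side.png

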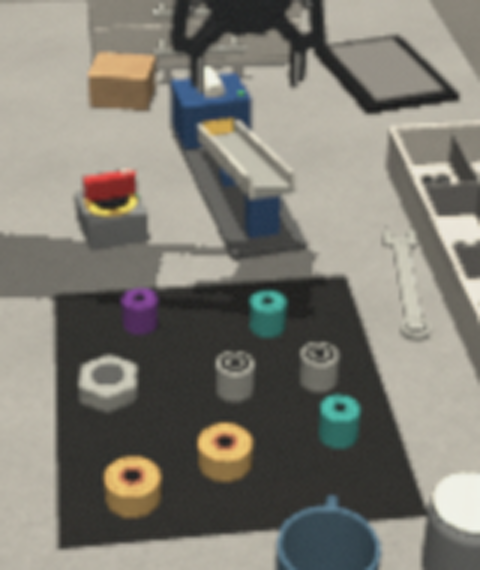

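Run:
```python
from h import *
def ld(n):
    z=np.load(f"pics/{n}.npz"); return z["im"],z["d"],z["K"],z["C"]
for n in ["wrist0","side0","scene0"]:
    im,d,K,C=ld(n); P=cloud(d,K,C); hsv=cv2.cvtColor(im,cv2.COLOR_BGR2HSV)
    H,S,V=hsv[...,0].astype(int),hsv[...,1],hsv[...,2]
    reg=(P[...,0]>.3)&(P[...,0]<.6)&(P[...,1]>.03)&(P[...,1]<.25)&(P[...,2]<.12)&(d>0)
    m=((H<8)|(H>172))&(S>120)&(V>60)&reg&(P[...,2]>.045)
    q=P[m]; print(n,"red",m.sum(),q.min(0).round(3),q.max(0).round(3))
    t=q[q[:,2]>.07]
    if len(t)>10:
        (c,wh,a)=cv2.minAreaRect((t[:,:2]*1000).astype(np.float32)); print("  top rect",c,wh,a,np.median(t[:,2]))
    b=P[reg&(P[...,2]>.033)&(P[...,2]<.043)&(S<60)]
    if len(b)>20: print("  box top",len(b),cv2.minAreaRect((b[:,:2]*1000).astype(np.float32)),np.median(b[:,2]))
```

```text
wrist0 red 1722 [0.408 0.116 0.047] [0.468 0.146 0.079]
  top rect (438.0614929199219, 128.2432098388672) (58.945194244384766, 14.637155532836914) 11.65291976928711 0.07640762834301346
  box top 2195 ((437.70245361328125, 128.18783569335938), (69.91287231445312, 70.41625213623047), 11.841659545898438) 0.04040176102662979
side0 red 133 [0.41  0.113 0.047] [0.465 0.131 0.081]
  top rect (437.7779846191406, 120.03334045410156) (56.40428161621094, 12.616480827331543) 13.496826171875 0.07441658537383222
  box top 105 ((499.97357177734375, 167.142578125), (205.18443298339844, 156.78521728515625), 2.4055826663970947) 0.038594924539629094
scene0 red 54 [0.413 0.118 0.051] [0.468 0.13  0.081]
  top rect (439.799072265625, 125.18125915527344) (52.55709457397461, 10.646116256713867) 13.270912170410156 0.07604111669453206
  box top 113 ((502.47314453125, 172.4445037841797), (241.95506286621094, 67.7901840209961), 30.79853057861328) 0.04043493303572121
```

servo_tool(targets=[0,-27,-25,0,0,-27,-25,0,0,-27,-25,0,0,-27,-25,0,0,-28,-27,0], fingers=45)

```text
time_s: 1.7
eef_pos: [0.438, 0.1277, 0.2563]
eef_rot: [0.5, 0.5, 0.5, -0.5]
wrist_force: [-0.1, 0.5, -0.2]
opening: 0.527
```

servo_tool(targets=[0,0,0,0.137,0,0,0,0.137,0,0,0,0.137,0,0,0,0.137,0,0,0,0.137])

```text
time_s: 2.2
eef_pos: [0.439, 0.1271, 0.2564]
eef_rot: [0.301, 0.64, 0.301, -0.64]
wrist_force: [1.2, 0.2, 0.4]
opening: 0.523
```

servo_tool(targets=[0,0,0,0.137,0,0,0,0.137,0,0,0,0.137,0,0,0,0.137,0,0,0,0.137])

```text
time_s: 2.7
eef_pos: [0.439, 0.127, 0.2564]
eef_rot: [0.069, 0.704, 0.069, -0.704]
wrist_force: [-0.1, 1.0, 0.3]
opening: 0.526
```

Run:
```python
from h import *
p,R=pose(); print(p.round(4),R.round(3), np.arctan2(R[1,1],R[0,1]),telemetry.get_obs()["q"],telemetry.get_obs()["opening"])
im,d,K,C=shot("wrist","w1.png"); P=cloud(d,K,C); hsv=cv2.cvtColor(im,cv2.COLOR_BGR2HSV)
H,S,V=hsv[...,0].astype(int),hsv[...,1],hsv[...,2]
m=((H<8)|(H>172))&(S>120)&(V>60)&(P[...,2]>.07)&(P[...,2]<.09)
t=P[m]; print(m.sum(),cv2.minAreaRect((t[:,:2]*1000).astype(np.float32)) if m.sum()>5 else 0)
```

```text
[0.439  0.127  0.2564] [[ 0.     0.194 -0.981]
 [ 0.    -0.981 -0.194]
 [-1.     0.    -0.   ]] -1.3756621617798752 [ 2.09124323e-02 -9.22938447e-02  1.89082571e+00  3.80025263e-06
  1.34286554e+00  1.39657373e+00] 0.5256610325598744
800 ((437.52349853515625, 128.91786193847656), (58.68348693847656, 13.206693649291992), 11.439070701599121)
```

View pics/w1.png

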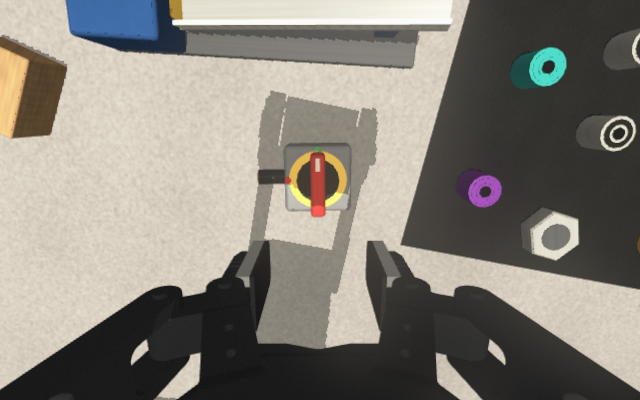

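servo_tool(targets=[35,-1.3,1,0,35,0,0,0,35,0,0,0,35,0,0,0,20,0,0,0], fingers=42)

```text
time_s: 3.25
eef_pos: [0.4362, 0.128, 0.0938]
eef_rot: [-0.072, -0.702, -0.072, 0.705]
wrist_force: [-0.7, -0.2, 0.1]
opening: 0.49
```

servo_tool(targets=[8,0,0,0,6,0,0,0,3,0,0,0,0,0,0,0,0,0,0,0])

```text
time_s: 3.75
eef_pos: [0.4386, 0.1281, 0.0802]
eef_rot: [0.071, 0.704, 0.071, -0.703]
wrist_force: [-0.0, -0.0, 0.3]
opening: 0.497
```

servo_tool(targets=[0,0,0,0,0,0,0,0,0,0,0,0,0,0,0,0,0,0,0,0], fingers=17)

```text
time_s: 4.25
eef_pos: [0.4378, 0.1281, 0.0793]
eef_rot: [0.071, 0.704, 0.071, -0.704]
wrist_force: [0.2, 0.4, 0.2]
opening: 0.198
```

servo_tool(targets=[0,0,0,-0.12,0,0,0,-0.13,0,0,0,-0.13,0,0,0,-0.13,0,0,0,-0.13])

```text
time_s: 4.75
eef_pos: [0.4377, 0.1269, 0.0793]
eef_rot: [-0.291, -0.644, -0.29, 0.645]
wrist_force: [-0.0, -6.7, 1.0]
opening: 0.201
```

servo_tool(targets=[0,0,0,-0.13,0,0,0,-0.13,0,0,0,-0.13,0,0,0,-0.13,0,0,0,-0.13])

```text
time_s: 5.25
eef_pos: [0.4382, 0.1282, 0.0794]
eef_rot: [0.481, 0.519, 0.481, -0.518]
wrist_force: [-0.1, -0.6, -1.3]
opening: 0.2
```

servo_tool(targets=[0,0,0,-0.13,0,0,0,-0.13,0,0,0,-0.06,0,0,0,0,0,0,0,0])

```text
time_s: 5.75
eef_pos: [0.4378, 0.1281, 0.0793]
eef_rot: [0.556, 0.437, 0.556, -0.437]
wrist_force: [-1.0, 0.4, 0.9]
opening: 0.199
```

servo_tool(targets=[0,0,0,0,0,0,0,0,0,0,0,0,0,0,0,0,0,0,0,0], fingers=45)

```text
time_s: 6.25
eef_pos: [0.4378, 0.1281, 0.0793]
eef_rot: [0.556, 0.437, 0.556, -0.437]
wrist_force: [-0.0, 0.4, -0.5]
opening: 0.527
```

servo_tool(targets=[-15,0,0,0,-35,0,0,0,-45,0,0,0,-45,0,0,0,-45,0,0,0])

```text
time_s: 6.75
eef_pos: [0.4373, 0.1281, 0.266]
eef_rot: [0.556, 0.437, 0.556, -0.437]
wrist_force: [1.0, -0.7, -0.1]
opening: 0.528
```

Run:
```python
from h import *
p,R=pose(); print(p.round(4), np.arctan2(R[1,1],R[0,1]),telemetry.get_obs()["q"])
im,d,K,C=shot("wrist","w2.png"); P=cloud(d,K,C); hsv=cv2.cvtColor(im,cv2.COLOR_BGR2HSV)
H,S,V=hsv[...,0].astype(int),hsv[...,1],hsv[...,2]
m=((H<8)|(H>172))&(S>120)&(V>60)&(P[...,2]>.07)&(P[...,2]<.09)
t=P[m]; print(m.sum(),cv2.minAreaRect((t[:,:2]*1000).astype(np.float32)) if m.sum()>5 else 0)
```

```text
[0.4373 0.1281 0.266 ] 0.23991440150188406 [ 2.34461478e-02 -1.04683607e-01  1.88214511e+00 -1.35269722e-05
  1.36421940e+00 -2.16465478e-01]
757 ((437.21063232421875, 129.04380798339844), (13.603433609008789, 58.65628433227539), 12.127372741699219)
```

View pics/w2.png

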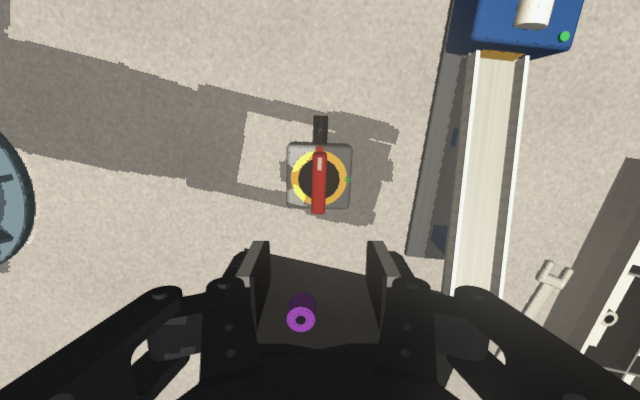

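servo_tool(targets=[-5,31,12,0,-5,31,12,0,-5,31,12,0,-5,31,12,0,-5,31,12,0])

```text
time_s: 7.3
eef_pos: [0.6038, 0.1064, 0.289]
eef_rot: [0.556, 0.437, 0.556, -0.437]
wrist_force: [0.8, -0.6, 0.3]
opening: 0.527
```

servo_tool(targets=[0,0,0,0,0,0,0,0,0,0,0,0,0,0,0,0,0,0,0,0])

```text
time_s: 7.8
eef_pos: [0.6019, 0.107, 0.2896]
eef_rot: [0.556, 0.436, 0.556, -0.436]
wrist_force: [-0.2, 0.1, -0.2]
opening: 0.527
```

Run:
```python
from h import *
p,R=pose(); print(p.round(4), np.arctan2(R[1,1],R[0,1]))
im,d,K,C=shot("wrist","w3.png")
```

```text
[0.6019 0.107  0.2896] 0.24046480382613883
```

View pics/w3.png

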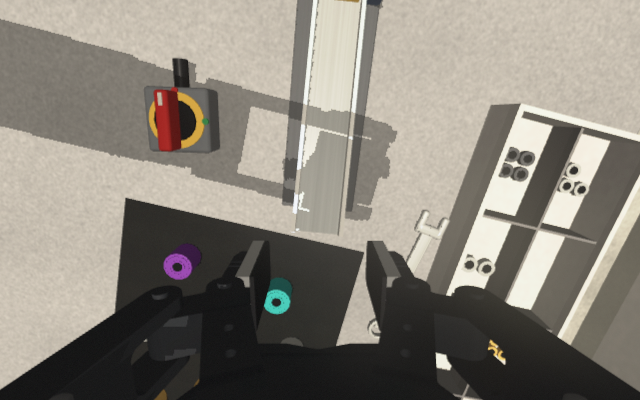

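```bash
cat > chute.py <<'E'
from h import *
from scipy.optimize import least_squares
def fit(n):
    z=np.load(f"pics/{n}.npz"); im,d,K,C=[z[k] for k in ("im","d","K","C")]
    P=cloud(d,K,C); hsv=cv2.cvtColor(im,cv2.COLOR_BGR2HSV).astype(int)
    reg=(d>0)&(P[...,0]>.5)&(P[...,0]<.72)&(P[...,1]>.02)&(P[...,1]<.33)&(P[...,2]>.02)&(P[...,2]<.13)
    mm=reg&(hsv[...,1]<50)
    q=P[mm]
    # floor plane RANSAC with slope ~0.24
    rng=np.random.default_rng(0);best=0
    for _ in range(800):
        a=q[rng.choice(len(q),3,0)]; nn=np.cross(a[1]-a[0],a[2]-a[0]); L=np.linalg.norm(nn)
        if L<1e-5: continue
        nn/=L; nn*=np.sign(nn[2])
        if abs(np.arccos(nn[2])-.24)>.05: continue
        k=(abs((q-a[0])@nn)<.0015).sum()
        if k>best: best=k;N=nn;A=a[0]
    inl=q[abs((q-A)@N)<.002]; c=inl.mean(0); N=np.linalg.svd(inl-c)[2][2]; N*=np.sign(N[2])
    print(n,"floor",len(inl),"slope",np.arccos(N[2]).round(4),"uphill az (from normal)",np.arctan2(-N[1],-N[0]).round(4))
    # footprint of the inliers in plane
    up=np.array([-N[0],-N[1],0]);up-=N*(up@N);up/=np.linalg.norm(up);ac=np.cross(N,up)
    uv=np.stack([(inl-c)@up,(inl-c)@ac],-1)
    print("  rect",cv2.minAreaRect((uv*1000).astype(np.float32)))
    # wall points: 14..18mm above the floor
    h=(q-c)@N; w=q[(h>.012)&(h<.018)]; wu=(w-c)@up; wv=(w-c)@ac
    for s in (1,-1):
        k=wv*s>0
        if k.sum()>20:
            f=np.polyfit(wu[k],wv[k],1); print("  wall",s,k.sum(),"line",f.round(4),"u range",wu[k].min().round(3),wu[k].max().round(3),"v pct",np.percentile(wv[k],[5,50,95]).round(4),"h",h[(h>.012)&(h<.018)][k].max().round(4))
    ye=P[reg&(hsv[...,0]>15)&(hsv[...,0]<35)&(hsv[...,1]>110)]
    if len(ye): 
        yu=(ye-c)@up; yh=(ye-c)@N; yv=(ye-c)@ac; print("  yellow",len(ye),"u",np.percentile(yu,[1,50,99]).round(4),"v",yv.min().round(4),yv.max().round(4),"h",yh.min().round(4),yh.max().round(4))
    print("  c",c.round(4),"up",up.round(4),"ac",ac.round(4),"N",N.round(4),"u pct",np.percentile(uv[:,0],[.5,99.5]).round(4))
for n in ["w2","w3","side0","scene0"]: fit(n)
E
python3 chute.py
```

```text
w2 floor 8686 slope 0.241 uphill az (from normal) -1.4397
  rect ((2.7425613403320312, 1.7303104400634766), (244.14755249023438, 64.24090576171875), 0.08552135527133942)
  wall 1 1613 line [0.006  0.0203] u range -0.116 0.122 v pct [0.0181 0.02   0.023 ] h 0.0179
  wall -1 1462 line [ 0.0074 -0.0276] u range -0.116 0.124 v pct [-0.0297 -0.0278 -0.025 ] h 0.018
  yellow 313 u [-0.1151 -0.1143 -0.1136] v -0.0236 0.0155 h 0.0017 0.0201
  c [0.598  0.1762 0.058 ] up [ 0.1269 -0.9628  0.2387] ac [0.9914 0.1307 0.    ] N [-0.0312  0.2367  0.9711] u pct [-0.114   0.1162]
w3 floor 9835 slope 0.2411 uphill az (from normal) -1.4312
  rect ((-2.618988037109375, 0.4374198913574219), (64.26441192626953, 250.36776733398438), 85.001708984375)
  wall 1 1044 line [-0.0005  0.0237] u range -0.113 0.121 v pct [0.0219 0.0237 0.0257] h 0.018
  wall -1 975 line [-0.0003 -0.024 ] u range -0.108 0.121 v pct [-0.0259 -0.024  -0.0222] h 0.0178
  yellow 17 u [-0.1193 -0.1187 -0.1182] v 0.0072 0.0192 h 0.0014 0.0046
  c [0.5958 0.1717 0.0591] up [ 0.1351 -0.9616  0.2388] ac [0.9903 0.1392 0.    ] N [-0.0332  0.
[... 475 characters left out ...]
0.6007 0.1492 0.0642] up [ 0.1713 -0.9562  0.2372] ac [ 0.9843  0.1763 -0.    ] N [-0.0418  0.2335  0.9715] u pct [-0.1319  0.1006]
scene0 floor 719 slope 0.2406 uphill az (from normal) -1.5071
  rect ((-12.289863586425781, -4.8407135009765625), (247.5557861328125, 69.00957489013672), 3.8077776432037354)
  wall 1 119 line [0.0741 0.0273] u range -0.134 0.109 v pct [0.0186 0.0273 0.0351] h 0.018
  wall -1 120 line [ 0.0768 -0.0209] u range -0.13 0.11 v pct [-0.0296 -0.0207 -0.013 ] h 0.018
  yellow 47 u [-0.1331 -0.1304 -0.1267] v -0.0252 0.0098 h 0.0013 0.0218
  c [0.5947 0.159  0.0616] up [ 0.0618 -0.9692  0.2382] ac [0.998  0.0637 0.    ] N [-0.0152  0.2378  0.9712] u pct [-0.1316  0.1102]
```

servo_tool(targets=[0,0,0,0.1,0,-6,40,0,0,-6,40,0,0,-6,40,0,0,-6,40,0])

```text
time_s: 8.35
eef_pos: [0.6008, -0.0562, 0.2897]
eef_rot: [0.534, 0.464, 0.534, -0.464]
wrist_force: [0.2, 0.5, 0.8]
opening: 0.521
```

servo_tool(targets=[4,-6,45,0,4,-6,45,0,4,-6,45,0,4,-6,45,0,0,0,0,0])

```text
time_s: 8.85
eef_pos: [0.6013, -0.2423, 0.2725]
eef_rot: [0.533, 0.465, 0.532, -0.466]
wrist_force: [-0.3, 0.4, -0.0]
opening: 0.53
```

```bash
cat > bush.py <<'E'
import sys
from h import *
n=sys.argv[1]
p,R=pose(); print(p.round(4), np.arctan2(R[1,1],R[0,1]))
im,d,K,C=shot("wrist",n+".png")
P=cloud(d,K,C)
for l in spotter.search_frame("wrist","bushing1"):
    u,v=map(int,np.round(l["pixel"]))
    w=P[max(0,v-30):v+30,max(0,u-30):u+30].reshape(-1,3); 
    col=im[max(0,v-30):v+30,max(0,u-30):u+30].reshape(-1,3).astype(int)
    ctr=np.median(w[(abs(w[:,2]-.034)<.004)],0)
    t=w[(abs(w[:,2]-.034)<.003)&(np.linalg.norm(w[:,:2]-ctr[:2],axis=1)<.027)]
    (c,r)=cv2.minEnclosingCircle((t[:,:2]*1000).astype(np.float32))
    s=col[(abs(w[:,2]-.034)<.003)]; print(l["pixel"],round(l["score"],2),"c",np.round(c,1),"r",round(r,1),"z",t[:,2].max().round(4),"sat",np.median(s.max(1)-s.min(1)))
E
python3 bush.py w4
```

```text
[ 0.6013 -0.2423  0.2725] 0.13425811686980857
[341.2, 173.8] 0.96 c [ 630.  -239.4] r 18.0 z 0.037 sat 76.0
[349.7, 102.2] 0.9 c [ 626.1 -160.2] r 17.8 z 0.0369 sat 7.0
[329.4, 12.3] 0.67 c [588.9 -72.8] r 17.3 z 0.037 sat 126.0
[275.8, 95.3] 0.59 c [ 542.6 -164.7] r 17.8 z 0.037 sat 6.0
```

View pics/w4.png

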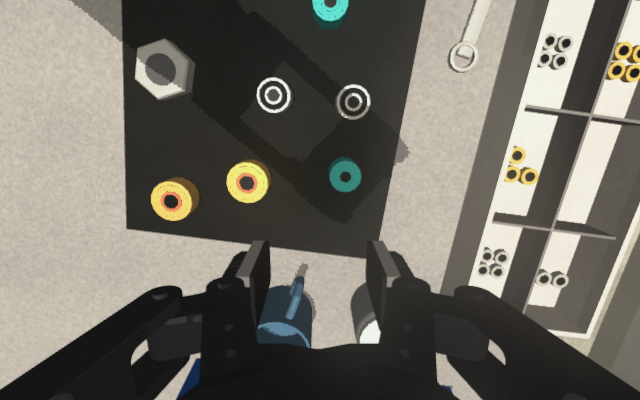

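servo_tool(targets=[10,-16,-28,0,30,-16,-28,0,40,-16,-29,0,40,0,0,0,40,0,0,0], fingers=56)

```text
time_s: 9.45
eef_pos: [0.5437, -0.1575, 0.1146]
eef_rot: [0.535, 0.463, 0.534, -0.463]
wrist_force: [0.7, -1.2, 0.7]
opening: 0.657
```

```bash
python3 bush.py w5
python3 - <<'E'
from h import *
for n in ("scene","side"):
    im,d,K,C=shot(n)
    print(n,proj([.5426,-.1647,.034],K,C),proj([.6261,-.1602,.034],K,C))
    x0,y0=(200,140) if n=="scene" else (260,180)
    cv2.imwrite(f"pics/{n}5.png",cv2.resize(im[y0:y0+130,x0:x0+130],None,fx=4,fy=4,interpolation=cv2.INTER_CUBIC))
E
```

```text
[ 0.5437 -0.1575  0.1146] 0.1432293853106742
[436.9, 236.9] 0.83 c [ 626.  -159.7] r 18.2 z 0.037 sat 11.0
[413.0, 91.8] 0.75 c [588.7 -70. ] r 18.0 z 0.037 sat 127.0
[314.8, 226.5] 0.66 c [ 542.5 -164.1] r 17.9 z 0.037 sat 11.0
[201.8, 27.3] 0.56 c [460.5 -52.2] r 17.3 z 0.037 sat 78.0
scene [255.32833598 210.13269002] [268.32740056 233.93052848]
side [317.72454189 240.21097763] [345.95035931 237.11842482]
  return _methods._mean(a, axis=axis, dtype=dtype,
  ret = um.true_divide(
Traceback (most recent call last):
  File "bush.py", line 14, in <module>
    s=col[(abs(w[:,2]-.034)<.003)]; print(l["pixel"],round(l["score"],2),"c",np.round(c,1),"r",round(r,1),"z",t[:,2].max().round(4),"sat",np.median(s.max(1)-s.min(1)))
                                                                                                              ~~~~~~~~~~^^
ValueError: zero-size array to reduction operation maximum which has no identity
```

View pics/w5.png

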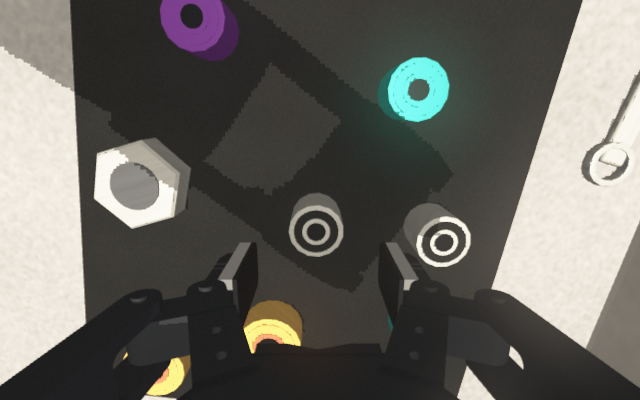

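View pics/side5.png

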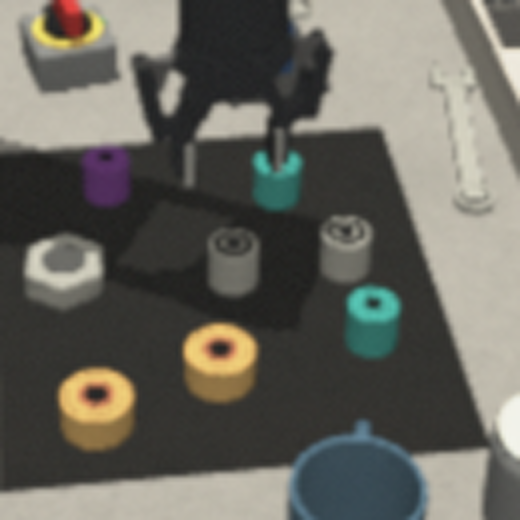

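servo_tool(targets=[20,-1,6.5,0,20,0,0,0,20,0,0,0,10,0,0,0,0,0,0,0])

```text
time_s: 10.15
eef_pos: [0.5443, -0.1669, 0.0456]
eef_rot: [0.534, 0.464, 0.534, -0.464]
wrist_force: [-0.2, -0.5, -0.1]
opening: 0.654
```

```bash
python3 bush.py w6 2>/dev/null
python3 - <<'E'
from h import *
im,d,K,C=shot("wrist")
P=cloud(d,K,C); p,R=pose()
q=(P-p)@R
# finger points ahead of TCP
m=(d>0)&(q[...,0]>-.02)&(P[...,2]>.012)&(abs(q[...,2])<.02)&(abs(q[...,1])>.022)&(abs(q[...,1])<.05)
print("tip extents x",np.percentile(q[m][:,0],[50,90,99]) if m.sum() else None, m.sum())
im,d,K,C=shot("side"); cv2.imwrite("pics/side6.png",cv2.resize(im[180:310,260:390],None,fx=4,fy=4,interpolation=cv2.INTER_CUBIC))
E
```

```text
[ 0.5443 -0.1669  0.0456] 0.14024167291323106
[468.9, 53.5] 0.96 c [586.1 -71.7] r 15.5 z 0.037 sat 136.0
[317.5, 258.3] 0.76 c [ 542.9 -162.3] r 17.1 z 0.037 sat 5.0
[460.8, 380.6] 0.73 c [ 628.7 -223.8] r 10.5 z 0.0362 sat 65.0
[487.6, 264.6] 0.65 c [ 619.9 -155.8] r 15.9 z 0.037 sat 10.0
tip extents x [-0.00431436  0.01183066  0.0184038 ] 4434
```

View pics/w6.png

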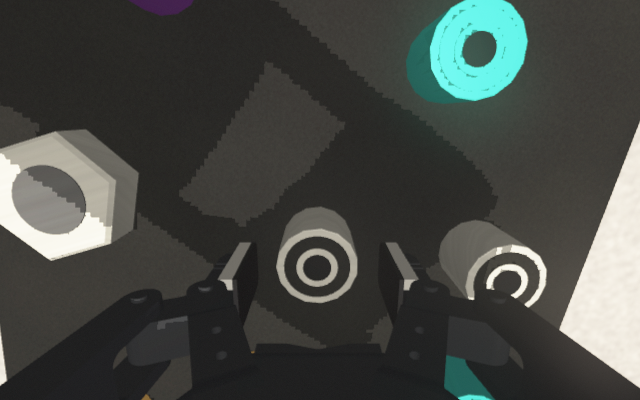

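View pics/side6.png

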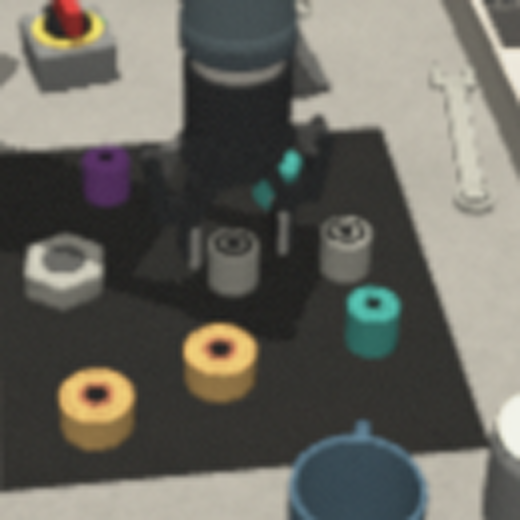

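servo_tool(targets=[6,0,-2,0,0,0,0,0,0,0,0,0,0,0,0,0,0,0,0,0])

```text
time_s: 10.85
eef_pos: [0.5435, -0.1649, 0.0388]
eef_rot: [0.534, 0.464, 0.534, -0.464]
wrist_force: [0.7, 0.3, 0.3]
opening: 0.654
```

servo_tool(targets=[0,0,0,0,0,0,0,0,0,0,0,0,0,0,0,0,0,0,0,0], fingers=20)

```text
time_s: 11.35
eef_pos: [0.5438, -0.165, 0.0392]
eef_rot: [0.534, 0.464, 0.533, -0.464]
wrist_force: [-1.1, -0.6, 5.5]
opening: 0.396
```

servo_tool(targets=[0,0,0,0,0,0,0,0,0,0,0,0,-5,0,0,0,-10,0,0,0])

```text
time_s: 11.85
eef_pos: [0.5422, -0.1642, 0.0528]
eef_rot: [0.533, 0.464, 0.535, -0.464]
wrist_force: [0.0, 0.7, -0.7]
opening: 0.399
```

Run:
```python
from h import *
p,R=pose();print(p.round(4))
im,d,K,C=shot("wrist","w7.png")
P=cloud(d,K,C); q=(P-p)@R
m=(d>0)&(q[...,0]>-.02)&(q[...,0]<.04)&(abs(q[...,2])<.016)&(abs(q[...,1])>.0185)&(abs(q[...,1])<.04)
print("tip",np.percentile(q[m][:,0],[50,90,99,99.9]))
m=(d>0)&(q[...,0]>-.02)&(q[...,0]<.04)&(abs(q[...,2])<.025)&(abs(q[...,1])<.012)
print("top",np.percentile(q[m][:,0],[1,5,10,50,90,99]))
im,d,K,C=shot("side"); cv2.imwrite("pics/side7.png",cv2.resize(im[180:310,260:390],None,fx=4,fy=4,interpolation=cv2.INTER_CUBIC))
```

```text
[ 0.5422 -0.1642  0.0528]
tip [-0.00377297  0.01248557  0.01783254  0.01877073]
top [0.00255409 0.00293444 0.00319601 0.00421634 0.02086272 0.03542836]
```

View pics/w7.png

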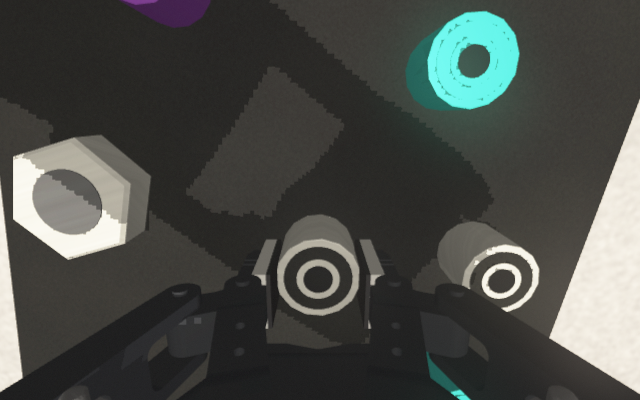

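View pics/side7.png

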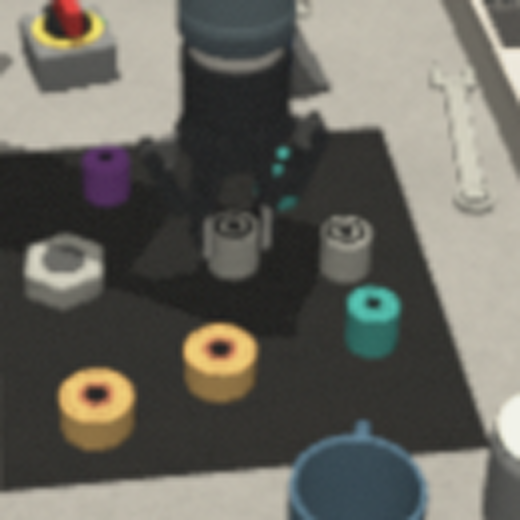

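servo_tool(targets=[-35,0,0,0,-40,0,0,0,-35,0,0,0,0,10,-40,0,0,10,-40,0])

```text
time_s: 12.45
eef_pos: [0.5531, -0.0832, 0.1657]
eef_rot: [0.534, 0.465, 0.532, -0.464]
wrist_force: [-0.5, 1.2, -1.9]
opening: 0.397
```

servo_tool(targets=[0,10,-40,0,0,10,-40,0,0,10,-40,0,0,10,-40,0,0,10,-40,0])

```text
time_s: 12.95
eef_pos: [0.5735, 0.1239, 0.1638]
eef_rot: [0.534, 0.464, 0.534, -0.464]
wrist_force: [1.2, -0.2, -1.0]
opening: 0.398
```

servo_tool(targets=[0,10,-40,0,0,10,-35,0,0,8,-20,0,0,0,0,0,0,0,0,0])

```text
time_s: 13.45
eef_pos: [0.5878, 0.2203, 0.1634]
eef_rot: [0.534, 0.463, 0.534, -0.464]
wrist_force: [-0.2, -0.7, -0.9]
opening: 0.396
```

```bash
cat > where.py <<'E'
from h import *
az=-1.432; sl=.2405
UP=np.array([np.cos(az)*np.cos(sl),np.sin(az)*np.cos(sl),np.sin(sl)])
ORI=np.array([.579,.286,.0305])
N=np.array([-np.cos(az)*np.sin(sl),-np.sin(az)*np.sin(sl),np.cos(sl)]); AC=np.cross(N,UP)
def toch(X): return np.array([(X-ORI)@UP,(X-ORI)@AC,(X-ORI)@N])
def need(xc,z):   # tool shift to bring TCP over xc on the centre line at height z
    p,R=pose(); t=ORI+xc*UP; t[2]=z; return (R.T@(t-p)*1000).round(1), p.round(4), np.arctan2(R[1,1],R[0,1]).round(4), telemetry.get_obs()["wrist_force"].round(1), telemetry.get_obs()["opening"]
E
python3 -c "
from where import *
print(need(.04,.0834),(ORI+.04*UP))"
```

```text
(array([ 80. ,   0.5, -27.4]), array([0.5878, 0.2203, 0.1634]), np.float64(0.1412), array([-0.2, -0.7, -0.9]), 0.3959338056889672) [0.58437477 0.24752484 0.04002753]
```

servo_tool(targets=[0,0.5,-14,0,0,0,-13,0,30,0,0,0,30,0,0,0,10,0,0,0])

```text
time_s: 13.95
eef_pos: [0.5825, 0.2469, 0.0905]
eef_rot: [0.532, 0.462, 0.535, -0.465]
wrist_force: [-1.0, 0.0, -1.7]
opening: 0.403
```

```bash
cat > look.py <<'E'
import sys
from where import *
n=sys.argv[1]
print(need(.04,.0834))
im,d,K,C=shot("wrist",n+"w.png")
a,d,K,C=shot("side",n+"s.png"); b,_,_,_=shot("scene",n+"c.png")
A=cv2.resize(a[110:220,260:370],(400,400),interpolation=cv2.INTER_CUBIC); B=cv2.resize(b[120:220,320:450],(520,400),interpolation=cv2.INTER_CUBIC)[:,:400]
cv2.imwrite("pics/"+n+".png",np.hstack([A,B]))
E
python3 look.py p1
```

```text
(array([ 7.1,  2. , -0.4]), array([0.5825, 0.2469, 0.0905]), np.float64(0.1398), array([-1. ,  0. , -1.7]), 0.4030168939058123)
```

View pics/p1w.png

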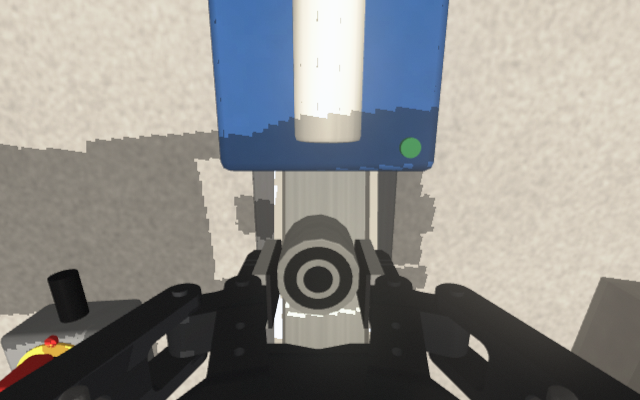

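View pics/p1.png

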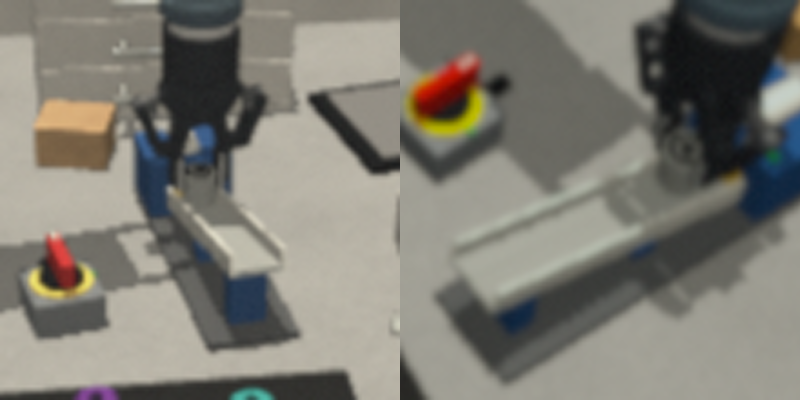

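servo_tool(targets=[0,2,0,0,2,0,0,0,2,0,0,0,1,0,0,0,0,0,0,0])

```text
time_s: 14.6
eef_pos: [0.5868, 0.2472, 0.0888]
eef_rot: [0.534, 0.464, 0.534, -0.464]
wrist_force: [0.0, 0.3, -2.0]
opening: 0.396
```

servo_tool(targets=[1,0,0,0,1,0,0,0,0,0,0,0,0,0,0,0,0,0,0,0])

```text
time_s: 15.1
eef_pos: [0.5869, 0.2473, 0.0868]
eef_rot: [0.534, 0.464, 0.534, -0.464]
wrist_force: [0.8, -0.4, -0.9]
opening: 0.4
```

servo_tool(targets=[0,-2,0,0,1,0,0,0,1,0,0,0,0,0,0,0,0,0,0,0])

```text
time_s: 15.6
eef_pos: [0.5849, 0.247, 0.0847]
eef_rot: [0.534, 0.464, 0.534, -0.464]
wrist_force: [-0.8, 0.5, -1.8]
opening: 0.403
```

servo_tool(targets=[1,0,0,0,0,0,0,0,0,0,0,0,0,0,0,0,0,0,0,0])

```text
time_s: 16.1
eef_pos: [0.585, 0.247, 0.0838]
eef_rot: [0.534, 0.464, 0.534, -0.464]
wrist_force: [-0.2, -0.3, -2.4]
opening: 0.397
```

servo_tool(targets=[1,0,0,0,0,0,0,0,0,0,0,0,0,0,0,0,0,0,0,0])

```text
time_s: 16.6
eef_pos: [0.585, 0.247, 0.0829]
eef_rot: [0.534, 0.464, 0.534, -0.464]
wrist_force: [-0.8, 0.2, -0.3]
opening: 0.396
```

servo_tool(targets=[1,0,0,0,0,0,0,0,0,0,0,0,0,0,0,0,0,0,0,0])

```text
time_s: 17.1
eef_pos: [0.5852, 0.2472, 0.0824]
eef_rot: [0.534, 0.464, 0.534, -0.464]
wrist_force: [-1.6, 0.6, 5.8]
opening: 0.398
```

servo_tool(targets=[0,0,0,0,0,0,0,0,0,0,0,0,0,0,0,0,0,0,0,0], fingers=39)

```text
time_s: 17.6
eef_pos: [0.5848, 0.2469, 0.0816]
eef_rot: [0.534, 0.464, 0.534, -0.464]
wrist_force: [0.5, -0.7, 0.3]
opening: 0.455
```

servo_tool(targets=[0,0,0,0,0,0,0,0,0,0,0,0,0,0,0,0,0,0,0,0], fingers=48)

```text
time_s: 18.1
eef_pos: [0.5849, 0.247, 0.0818]
eef_rot: [0.534, 0.464, 0.534, -0.464]
wrist_force: [-0.4, 0.0, 0.2]
opening: 0.561
```

servo_tool(targets=[-15,0,0,0,-25,0,0,0,-25,0,0,0,0,0,0,0,0,0,0,0])

```text
time_s: 18.6
eef_pos: [0.5856, 0.2471, 0.1484]
eef_rot: [0.534, 0.465, 0.533, -0.463]
wrist_force: [-1.0, -0.7, -0.2]
opening: 0.566
```

```bash
python3 look.py p2
```

```text
(array([65. , -1.4, -0.5]), array([0.5856, 0.2471, 0.1484]), np.float64(0.14), array([-1. , -0.7, -0.2]), 0.5659932078969698)
```

View pics/p2w.png

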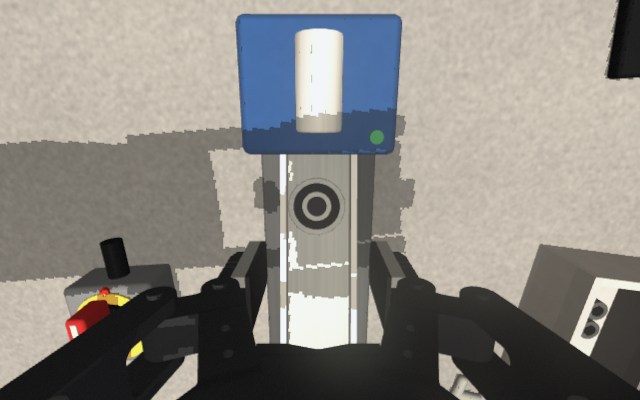

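View pics/p2.png

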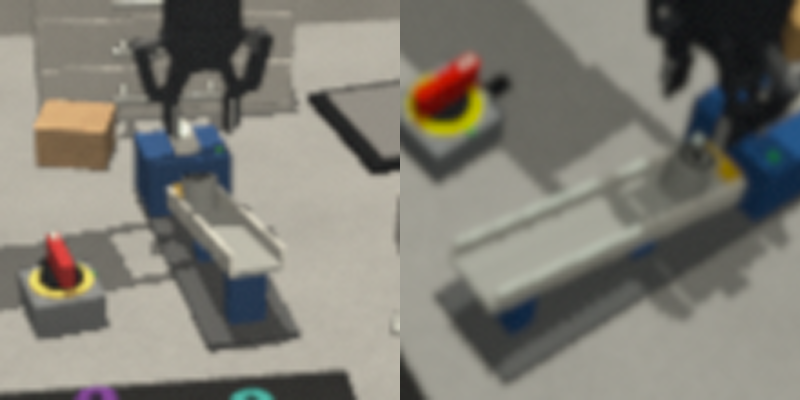

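servo_tool(targets=[-40,0,0,0,-40,0,0,0,0,-3,40,0,0,-3,44,0,0,-3,44,0], fingers=56)

```text
time_s: 19.25
eef_pos: [0.5933, 0.118, 0.226]
eef_rot: [0.534, 0.463, 0.534, -0.464]
wrist_force: [0.1, 0.2, -0.0]
opening: 0.654
```

servo_tool(targets=[0,-3,44,0,0,-3,44,0,0,-3,44,0,0,-3,44,0,0,-3,44,0])

```text
time_s: 19.75
eef_pos: [0.609, -0.1025, 0.2256]
eef_rot: [0.533, 0.464, 0.534, -0.464]
wrist_force: [-0.5, -0.4, -0.1]
opening: 0.656
```

servo_tool(targets=[0,-3,44,0,0,-3,44,0,0,0,30,0,0,0,0,0,0,0,0,0])

```text
time_s: 20.25
eef_pos: [0.6196, -0.2189, 0.2253]
eef_rot: [0.532, 0.464, 0.534, -0.464]
wrist_force: [1.2, 0.2, -0.4]
opening: 0.652
```

```bash
python3 bush.py w8 2>/dev/null
```

```text
[ 0.6196 -0.2189  0.2253] 0.1383969435536234
[324.8, 200.4] 0.95 c [ 630.1 -239.3] r 18.0 z 0.037 sat 77.0
[336.9, 126.0] 0.92 c [ 626.2 -160. ] r 17.8 z 0.037 sat 5.0
[309.3, 17.8] 0.88 c [588.9 -70.5] r 17.8 z 0.037 sat 126.0
```

View pics/w8.png

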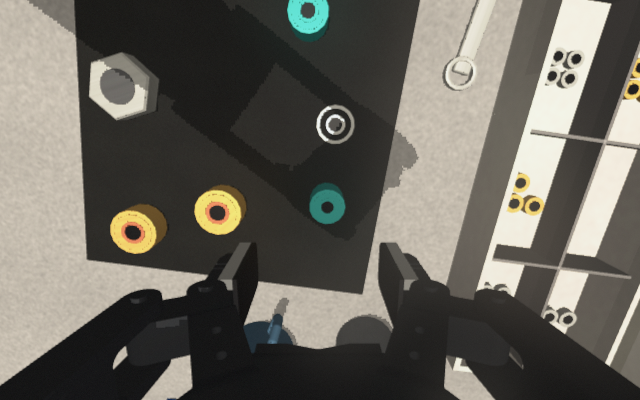

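servo_tool(targets=[10,5,-19,0,20,5,-19,0,30,5,-19,0,40,0,0,0,40,0,0,0])

```text
time_s: 20.85
eef_pos: [0.6274, -0.1564, 0.0856]
eef_rot: [0.535, 0.463, 0.534, -0.463]
wrist_force: [1.4, -0.6, -0.0]
opening: 0.657
```

servo_tool(targets=[25,0,0,0,15,0,0,0,6,0,0,0,0,0,0,0,0,0,0,0])

```text
time_s: 21.35
eef_pos: [0.6283, -0.1602, 0.0424]
eef_rot: [0.535, 0.464, 0.533, -0.463]
wrist_force: [0.2, -0.2, 0.6]
opening: 0.659
```

```bash
python3 bush.py w9 2>/dev/null
```

```text
[ 0.6283 -0.1602  0.0424] 0.14034949138327163
[251.3, 43.0] 0.79 c [591.2 -72.9] r 14.4 z 0.037 sat 107.0
[313.0, 263.8] 0.7 c [ 625.1 -157.7] r 16.8 z 0.037 sat 5.0
```

View pics/w9.png

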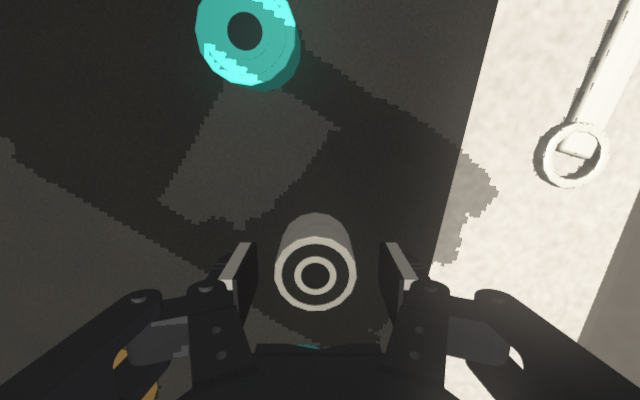

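Bushing centred between the jaws at (315,275). Close.

servo_tool(targets=[3,-1.5,0,0,0,0,0,0,0,0,0,0,0,0,0,0,0,0,0,0])

```text
time_s: 21.95
eef_pos: [0.6257, -0.1604, 0.0378]
eef_rot: [0.534, 0.464, 0.534, -0.464]
wrist_force: [0.4, 0.1, -0.5]
opening: 0.657
```

servo_tool(targets=[0,0,0,0,0,0,0,0,0,0,0,0,0,0,0,0,0,0,0,0], fingers=20)

```text
time_s: 22.45
eef_pos: [0.626, -0.1605, 0.0382]
eef_rot: [0.534, 0.464, 0.533, -0.464]
wrist_force: [0.7, 0.4, 4.9]
opening: 0.402
```

servo_tool(targets=[0,0,0,0,0,0,0,0,-10,0,0,0,-30,0,0,0,-30,0,0,0])

```text
time_s: 22.95
eef_pos: [0.6242, -0.1597, 0.1071]
eef_rot: [0.532, 0.463, 0.535, -0.464]
wrist_force: [-0.1, -0.3, -1.6]
opening: 0.4
```

servo_tool(targets=[-35,0,0,0,-30,0,0,0,0,0,0,0,0,0,0,0,0,0,0,0])

```text
time_s: 23.45
eef_pos: [0.6244, -0.1597, 0.1707]
eef_rot: [0.532, 0.463, 0.535, -0.464]
wrist_force: [-0.1, 0.1, -2.0]
opening: 0.402
```

```bash
python3 -c "
from where import *
shot('wrist','w10.png')
print(need(.1,.1),(ORI+.1*UP))"
```

```text
(array([  71.1,   17.5, -350.4]), array([ 0.6243, -0.1597,  0.1704]), np.float64(0.14), array([-0. ,  0.4, -1.9]), 0.39867649009042394) [0.59243692 0.1898121  0.05431883]
```

View pics/w10.png

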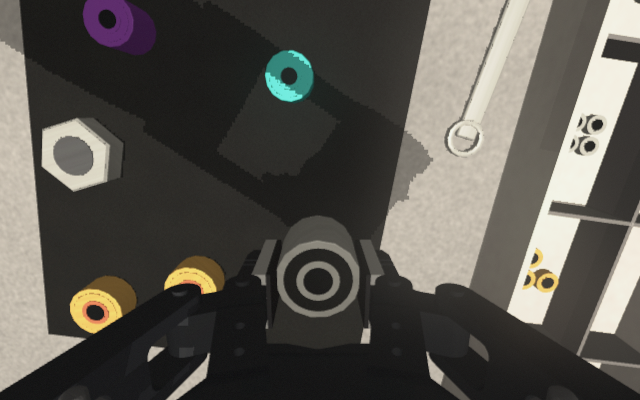

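servo_tool(targets=[0,2,-40,0,0,2,-40,0,0,2,-40,0,0,2,-40,0,0,2,-40,0])

```text
time_s: 24.0
eef_pos: [0.6063, 0.0407, 0.1708]
eef_rot: [0.533, 0.463, 0.535, -0.465]
wrist_force: [-0.0, 0.1, -1.5]
opening: 0.402
```

servo_tool(targets=[0,2,-40,0,0,2,-40,0,0,2,-40,0,0,1,-30,0,0,0,0,0])

```text
time_s: 24.5
eef_pos: [0.5917, 0.1924, 0.1708]
eef_rot: [0.534, 0.462, 0.536, -0.463]
wrist_force: [-0.0, -0.8, -0.5]
opening: 0.403
```

servo_tool(targets=[20,0,0,0,20,0,0,0,10,0,0,0,0,0,0,0,0,0,0,0])

```text
time_s: 25.0
eef_pos: [0.5937, 0.1882, 0.1226]
eef_rot: [0.533, 0.464, 0.534, -0.464]
wrist_force: [0.2, 1.2, -0.5]
opening: 0.403
```

```bash
python3 look.py p3; python3 -c "
from where import *
print(need(.1,.1))"
```

```text
(array([ 39.2,  -1. , -60.1]), array([0.5937, 0.1882, 0.1226]), np.float64(0.1394), array([ 0.2,  1.2, -0.5]), 0.40307247541220276)
(array([23.9, -1.9, -1.6]), array([0.5945, 0.1885, 0.1239]), np.float64(0.1397), array([-0.7,  0.2, -1. ]), 0.4010069833292881)
```

View pics/p3w.png

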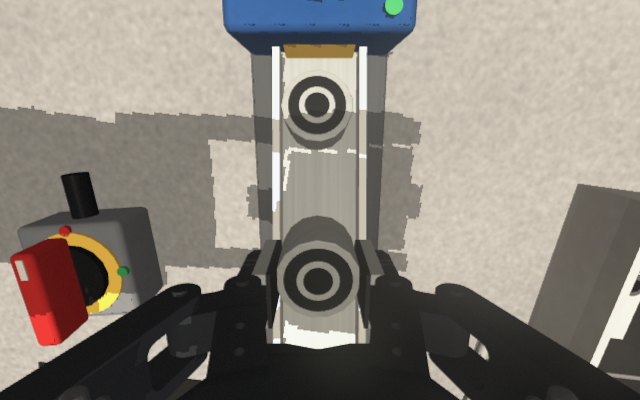

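servo_tool(targets=[10,-1,0,0,10,0,0,0,4,0,0,0,1,0,0,0,0,0,0,0])

```text
time_s: 25.65
eef_pos: [0.5925, 0.1885, 0.0973]
eef_rot: [0.534, 0.464, 0.534, -0.464]
wrist_force: [-0.2, -0.7, -1.1]
opening: 0.4
```

servo_tool(targets=[1,0,0,0,0,0,0,0,0,0,0,0,0,0,0,0,0,0,0,0])

```text
time_s: 26.15
eef_pos: [0.5927, 0.1885, 0.0969]
eef_rot: [0.534, 0.464, 0.534, -0.464]
wrist_force: [-0.1, 0.3, -1.4]
opening: 0.399
```

servo_tool(targets=[1,0,0,0,0,0,0,0,0,0,0,0,0,0,0,0,0,0,0,0])

```text
time_s: 26.65
eef_pos: [0.5929, 0.1885, 0.0962]
eef_rot: [0.534, 0.464, 0.534, -0.464]
wrist_force: [-1.8, -0.8, 4.2]
opening: 0.399
```

servo_tool(targets=[1,0,0,0,0,0,0,0,0,0,0,0,0,0,0,0,0,0,0,0])

```text
time_s: 27.15
eef_pos: [0.5929, 0.1886, 0.096]
eef_rot: [0.534, 0.464, 0.534, -0.464]
wrist_force: [-4.9, -0.7, 10.4]
opening: 0.397
```

servo_tool(targets=[0,0,0,0,0,0,0,0,0,0,0,0,0,0,0,0,0,0,0,0], fingers=39)

```text
time_s: 27.65
eef_pos: [0.5934, 0.1887, 0.0954]
eef_rot: [0.534, 0.464, 0.533, -0.463]
wrist_force: [-0.4, 0.4, 6.4]
opening: 0.455
```

servo_tool(targets=[0,0,0,0,0,0,0,0,0,0,0,0,0,0,0,0,0,0,0,0], fingers=48)

```text
time_s: 28.15
eef_pos: [0.5925, 0.1885, 0.0945]
eef_rot: [0.534, 0.464, 0.534, -0.464]
wrist_force: [1.1, 0.5, 0.9]
opening: 0.563
```

servo_tool(targets=[-15,0,0,0,-25,0,0,0,-30,0,0,0,0,0,30,0,0,0,30,0])

```text
time_s: 28.65
eef_pos: [0.602, 0.1293, 0.1676]
eef_rot: [0.535, 0.464, 0.533, -0.462]
wrist_force: [0.3, -0.9, -0.1]
opening: 0.562
```

servo_tool(targets=[0,0,20,0,0,0,0,0,0,0,0,0,0,0,0,0,0,0,0,0], fingers=0)

```text
time_s: 29.15
eef_pos: [0.6036, 0.1103, 0.1649]
eef_rot: [0.534, 0.464, 0.534, -0.463]
wrist_force: [0.4, 0.2, 0.6]
opening: 0.003
```

```bash
python3 look.py p4; python3 -c "
from where import *
print(need(.15,.1),ORI+.15*UP)
p,R=pose()
z=np.load('pics/p4w.npz'); P=cloud(z['d'],z['K'],z['C'])
q=(P-p)@R; m=(z['d']>0)&(q[...,0]>-.03)&(q[...,0]<.035)&(abs(q[...,1])<.03)&(abs(q[...,2])<.03)
print('tips',np.percentile(q[m],[1,50,99],axis=0).round(4))
for l in spotter.search_frame('wrist','bushing1'): pass
X=np.stack([(P-ORI)@UP,(P-ORI)@AC,(P-ORI)@N],-1)
t=X[(abs(X[...,2]-.034)<.002)&(X[...,0]>0)&(X[...,0]<.2)&(abs(X[...,1])<.03)]
import collections
h=np.histogram(t[:,0],bins=np.arange(0,.2,.004)); print([(round(b,3),int(a)) for a,b in zip(*h)])
"
```

```text
(array([  81.5,    0.3, -138.6]), array([0.6036, 0.1103, 0.1649]), np.float64(0.1412), array([0.4, 0.2, 0.6]), 0.002708893820130387)
(array([ 64.7,   0. , -32. ]), array([0.6036, 0.11  , 0.1647]), np.float64(0.141), array([-0.1, -0.4, -0. ]), 0.0012210300466902334) [0.59915539 0.14171815 0.06622824]
tips [[-0.0299 -0.0281 -0.0156]
 [-0.0211 -0.0005 -0.0128]
 [ 0.0178  0.0283  0.007 ]]
[(np.float64(0.0), 0), (np.float64(0.004), 0), (np.float64(0.008), 0), (np.float64(0.012), 0), (np.float64(0.016), 0), (np.float64(0.02), 0), (np.float64(0.024), 0), (np.float64(0.028), 0), (np.float64(0.032), 0), (np.float64(0.036), 0), (np.float64(0.04), 0), (np.float64(0.044), 0), (np.float64(0.048), 0), (np.float64(0.052), 0), (np.float64(0.056), 0), (np.float64(0.06), 0), (np.float64(0.064), 0), (np.float64(0.068), 0), (np.float64(0.072), 0), (np.float64(0.076), 4), (np.float64(0.08), 177), (np.float64(0.084), 321), (np.float64(0.088), 383), (np.float64(0.092), 428), (np.float64(0.096), 428), (np.float64(0.1), 423), (np.float64(0.104), 404), (np.float64(0.108), 336), (np.float64(0.112), 183), (np.float64(0.116), 0), (np.float64(0.12), 0), (np.float64(0.124), 0), (np.float64(0.128), 0), (np.float64(0.132), 0), (np.float64(0.136), 0), (np.float64(0.14), 0), (np.float64(0.144), 0), (np.float64(0.148), 0), (np.float64(0.152), 0), (np.float64(0.156), 0), (np.float64(0.16), 0), (np.float64(0.164), 0), (np.float64(0.168), 0), (np.float64(0.172), 0), (np.float64(0.176), 0), (np.float64(0.18), 0), (np.float64(0.184), 0), (np.float64(0.188), 0), (np.float64(0.192), 0)]
```

View pics/p4w.png

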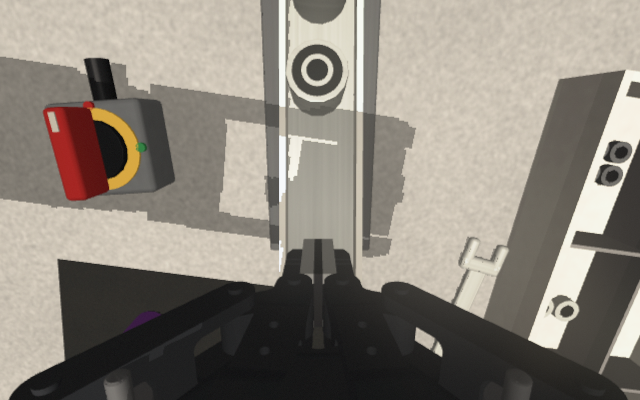

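View pics/p4.png

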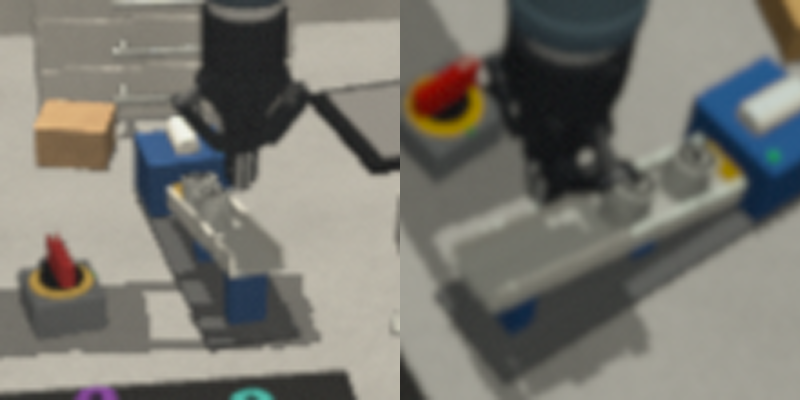

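```bash
cat > push.py <<'E'
from where import *
def push(xc,zc=.009):
    p,R=pose(); c=ORI+xc*UP+zc*N; t=c+.011*np.array([np.cos(az),np.sin(az),0])+[0,0,.025]
    return t.round(4),(R.T@(t-p)*1000).round(1)
if __name__=="__main__":
    for x in (.13,.117,.072,.070): print(x,*push(x))
E
python3 push.py
```

```text
0.13 [0.5977 0.1522 0.0952] [ 69.5   0.  -42.7]
0.117 [0.5959 0.1647 0.0921] [ 72.6   0.  -55.4]
0.072 [0.5899 0.208  0.0814] [ 83.3   0.1 -99.1]
0.07 [0.5896 0.2099 0.0809] [ 8.38e+01  1.00e-01 -1.01e+02]
```

servo_tool(targets=[0,0,-22,0,0,0,-20,0,25,0,0,0,25,0,0,0,15,0,0,0])

```text
time_s: 29.85
eef_pos: [0.5968, 0.1513, 0.0978]
eef_rot: [0.533, 0.463, 0.535, -0.464]
wrist_force: [0.2, 1.1, -0.4]
opening: 0.005
```

servo_tool(targets=[3,0,0,0,0,0,0,0,0,0,0,0,0,0,0,0,0,0,0,0])

```text
time_s: 30.35
eef_pos: [0.5987, 0.1508, 0.0979]
eef_rot: [0.534, 0.464, 0.533, -0.463]
wrist_force: [0.4, 0.3, -0.1]
opening: -0.002
```

```bash
python3 push.py; python3 look.py p5
```

```text
0.13 [0.5977 0.1522 0.0952] [ 2.7 -0.8 -1.5]
0.117 [0.5959 0.1647 0.0921] [  5.7  -0.8 -14.1]
0.072 [0.5899 0.208  0.0814] [ 16.5  -0.7 -57.8]
0.07 [0.5896 0.2099 0.0809] [ 16.9  -0.7 -59.8]
(array([ 14.4,  -0.7, -97.8]), array([0.5987, 0.1508, 0.0979]), np.float64(0.1399), array([ 0.4,  0.3, -0.1]), -0.0017268558445240455)
```

View pics/p5w.png

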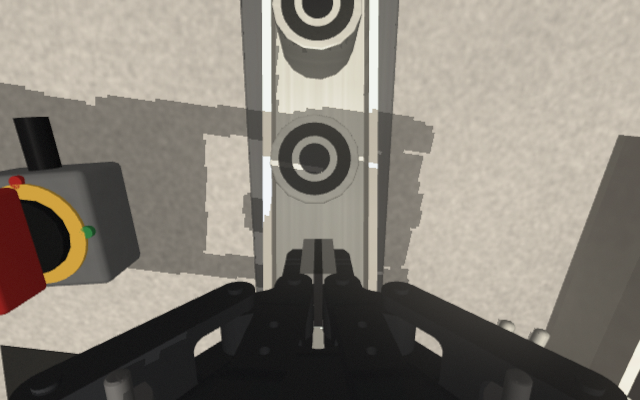

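View pics/p5.png

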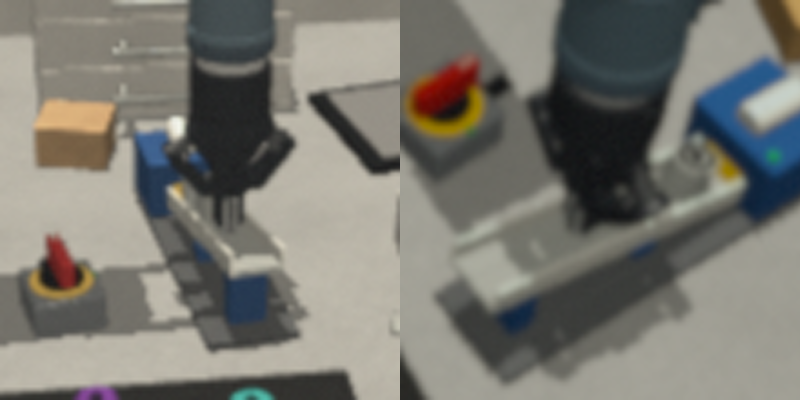

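servo_tool(targets=[2,-0.7,0,0,1.5,0,-6,0,1.5,0,-6,0,1.5,0,-6,0,1.5,0,-6,0])

```text
time_s: 31.0
eef_pos: [0.5937, 0.1752, 0.0885]
eef_rot: [0.534, 0.464, 0.534, -0.464]
wrist_force: [-0.2, -0.5, -0.1]
opening: -0.001
```

servo_tool(targets=[1.5,0,-6,0,1.5,0,-6,0,1.5,0,-6,0,1.5,0,-6,0,0,0,0,0])

```text
time_s: 31.5
eef_pos: [0.5902, 0.1992, 0.0825]
eef_rot: [0.534, 0.464, 0.534, -0.464]
wrist_force: [-0.6, -1.1, 0.2]
opening: -0.001
```

```bash
python3 push.py; python3 look.py p6
```

```text
0.13 [0.5977 0.1522 0.0952] [-12.8   0.8  47.6]
0.117 [0.5959 0.1647 0.0921] [-9.7  0.9 35. ]
0.072 [0.5899 0.208  0.0814] [ 1.1  1.  -8.7]
0.07 [0.5896 0.2099 0.0809] [  1.6   1.  -10.7]
(array([ -0.9,   1. , -48.7]), array([0.5902, 0.1992, 0.0825]), np.float64(0.1408), array([-0.6, -1.1,  0.2]), -0.0013815273562578301)
```

View pics/p6w.png

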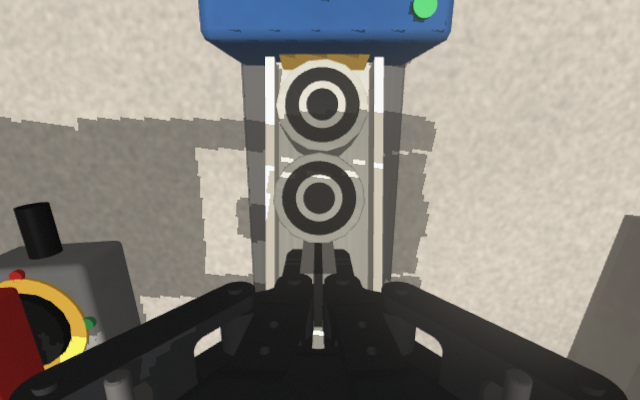

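servo_tool(targets=[0.5,0,-2,0,0.5,0,-2,0,0.5,0,-2,0,0,0,0,0,0,0,0,0])

```text
time_s: 32.15
eef_pos: [0.5898, 0.2042, 0.0813]
eef_rot: [0.534, 0.464, 0.534, -0.464]
wrist_force: [0.4, -0.9, 0.4]
opening: 0.001
```

servo_tool(targets=[0.2,0,-1,0,0.2,0,-1,0,0,0,0,0,0,0,0,0,0,0,0,0])

```text
time_s: 32.65
eef_pos: [0.5898, 0.2051, 0.0811]
eef_rot: [0.534, 0.463, 0.533, -0.464]
wrist_force: [-0.6, -5.4, 1.8]
opening: 0.0
```

servo_tool(targets=[0.2,0,-1,0,0,0,0,0,0,0,0,0,0,0,0,0,0,0,0,0])

```text
time_s: 33.15
eef_pos: [0.5899, 0.2054, 0.0811]
eef_rot: [0.535, 0.463, 0.533, -0.464]
wrist_force: [-0.8, -9.2, 3.3]
opening: 0.002
```

```bash
python3 look.py p7
```

```text
(array([ -2.4,   0.4, -42.5]), array([0.5899, 0.2054, 0.0811]), np.float64(0.1398), array([-0.8, -9.2,  3.3]), 0.0015959478606592233)
```

View pics/p7w.png

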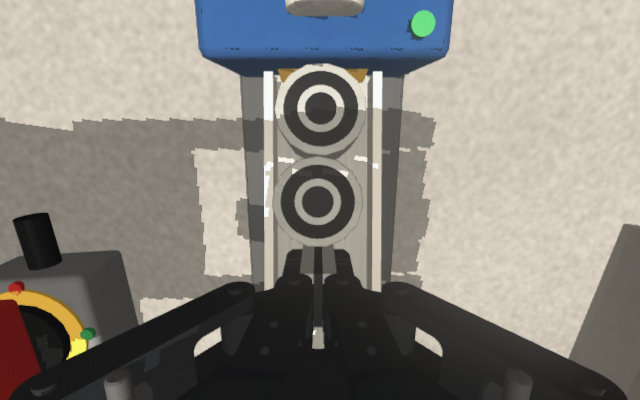

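View pics/p7.png

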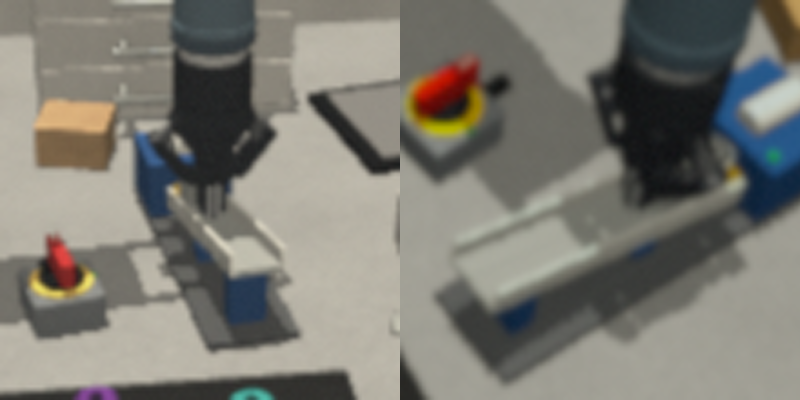

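servo_tool(targets=[-2,0,5,0,-5,0,15,0,-20,0,15,0,-40,0,0,0,-25,0,0,0])

```text
time_s: 33.8
eef_pos: [0.5951, 0.1716, 0.1753]
eef_rot: [0.534, 0.465, 0.533, -0.463]
wrist_force: [0.6, 0.4, 0.3]
opening: 0.001
```

servo_tool(targets=[0,0,0,0,0,0,0,0,0,0,0,0,0,0,0,0,0,0,0,0])

```text
time_s: 34.3
eef_pos: [0.5935, 0.1725, 0.1713]
eef_rot: [0.533, 0.463, 0.534, -0.464]
wrist_force: [-0.7, -0.3, -0.4]
opening: -0.0
```

```bash
cat > chk.py <<'E'
import sys
from where import *
n=sys.argv[1]
im,d,K,C=shot("wrist",n+".png"); P=cloud(d,K,C)
X=np.stack([(P-ORI)@UP,(P-ORI)@AC,(P-ORI)@N],-1)
m=(d>0)&(abs(X[...,2]-.034)<.0025)&(X[...,0]>-.002)&(X[...,0]<.2)&(abs(X[...,1])<.025)
k,lab=cv2.connectedComponents(m.astype(np.uint8))
t=X[m]; print(n,"tops n",len(t),"x range",t[:,0].min().round(4),t[:,0].max().round(4))
lo,hi=t[:,0].min(),t[:,0].max()
for s in (t[t[:,0]<(lo+hi)/2],t[t[:,0]>=(lo+hi)/2]):
    c,r=cv2.minEnclosingCircle((s[:,:2]*1000).astype(np.float32))
    f=np.linalg.lstsq(np.c_[s[:,:2],np.ones(len(s))],s[:,2],rcond=None)[0]
    print(" centre",np.round(c,1),"r",round(r,1),"h",np.median(s[:,2]).round(4),"tilt",f[:2].round(3))
hsv=cv2.cvtColor(im,cv2.COLOR_BGR2HSV).astype(int)
ye=(hsv[...,0]>12)&(hsv[...,0]<35)&(hsv[...,1]>110)&(abs(X[...,0])<.02)&(abs(X[...,1])<.022)&(X[...,2]>0)&(X[...,2]<.03)
if ye.sum(): print(" stop: x",np.percentile(X[ye][:,0],[1,50,99]).round(4),"h",X[ye][:,2].max().round(4),ye.sum())
E
python3 chk.py p8
```

```text
p8 tops n 5205 x range 0.003 0.0751
 centre [13.   0.1] r 26.4 h 0.0346 tilt [ 0. -0.]
 centre [57.1 -1.5] r 18.2 h 0.0346 tilt [-0.002 -0.002]
 stop: x [-0.0004  0.0002  0.0009] h 0.0201 118
```

View pics/p8.png

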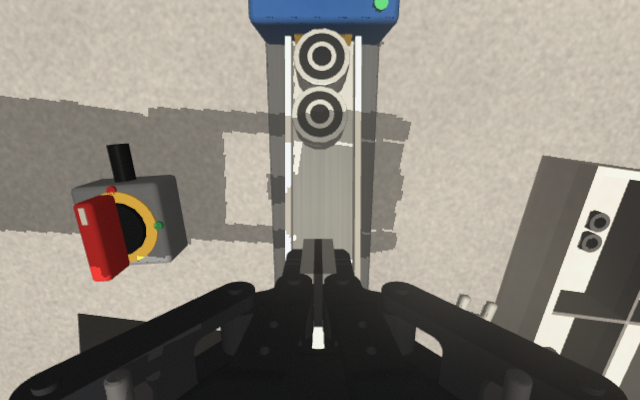

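Run:
```python
from where import *
for n in ("p8","p7w","p4w","p3w","w2","w3","p6w"):
    z=np.load(f"pics/{n}.npz"); P=cloud(z['d'],z['K'],z['C']); im=z['im']
    X=np.stack([(P-ORI)@UP,(P-ORI)@AC,(P-ORI)@N],-1)
    hsv=cv2.cvtColor(im,cv2.COLOR_BGR2HSV).astype(int)
    b=(hsv[...,0]>95)&(hsv[...,0]<125)&(hsv[...,1]>100)&(X[...,0]>-.03)&(X[...,0]<.05)&(abs(X[...,1])<.02)&(X[...,2]>.0)&(X[...,2]<.05)
    y=(hsv[...,0]>12)&(hsv[...,0]<35)&(hsv[...,1]>110)&(abs(X[...,0])<.02)&(abs(X[...,1])<.022)&(X[...,2]>0.003)&(X[...,2]<.03)
    if y.sum()>5: print(n,"yellow x",np.percentile(X[y][:,0],[1,50,99]).round(4),"h",np.percentile(X[y][:,2],[1,99]).round(4), y.sum())
    for h in np.arange(.015,.05,.005):
        k=b&(abs(X[...,2]-h)<.0025)
        if k.sum()>5: print("   blue h",h.round(3),"xmax",np.percentile(X[k][:,0],[50,98]).round(4),k.sum())
    m=(z['d']>0)&(abs(X[...,2]-.034)<.003)&(X[...,0]>-.01)&(X[...,0]<.08)&(abs(X[...,1])<.006)&(hsv[...,1]<60)
    if m.sum(): print("   top xmin",np.percentile(X[m][:,0],[0,1,99,100]).round(4))
```

```text
p8 yellow x [-0.0004  0.0002  0.0009] h [0.0049 0.02  ] 116
   blue h 0.035 xmax [0.0044 0.0047] 6
   blue h 0.04 xmax [0.0051 0.0059] 101
   blue h 0.045 xmax [0.0015 0.0056] 1310
   blue h 0.05 xmax [-0.0037  0.0024] 315
   top xmin [0.0029 0.0042 0.0745 0.0751]
p7w yellow x [-0.0005  0.      0.0005] h [0.0036 0.0198] 297
   blue h 0.04 xmax [0.005  0.0056] 200
   blue h 0.045 xmax [0.0013 0.0053] 3511
   blue h 0.05 xmax [-0.0056  0.0005] 2079
   top xmin [0.0029 0.0043 0.0795 0.08  ]
   top xmin [0.0796 0.0796 0.08   0.08  ]
p3w yellow x [-0.0006  0.0001  0.0008] h [0.0032 0.0191] 845
   blue h 0.035 xmax [0.0041 0.0045] 21
   blue h 0.04 xmax [0.0051 0.0057] 202
   blue h 0.045 xmax [0.0014 0.0055] 2145
   blue h 0.05 xmax [-0.0043  0.001 ] 740
   top xmin [0.0191 0.02   0.0542 0.0547]
w2 yellow x [-0.0004  0.0004  0.001 ] h [0.0034 0.0197] 307
   blue h 0.03 xmax [0.0031 0.0035] 7
   blue h 0.035 xmax [0.0044 0.0049] 20
   blue h 0.04 xmax [0.0054 0.0064] 63
   blue h 0.045 xmax [0.0012 0.0058] 637
   blue h 0.05 xmax [-0.0061  0.001 ] 301
w3 yellow x [0.0003 0.0005 0.0009] h [0.0032 0.0048] 10
p6w yellow x [-0.0006 -0.      0.0005] h [0.0038 0.0196] 840
   blue h 0.03 xmax [0.0028 0.0032] 19
   blue h 0.035 xmax [0.004  0.0044] 93
   blue h 0.04 xmax [0.005  0.0057] 412
   blue h 0.045 xmax [0.0013 0.0054] 3649
   blue h 0.05 xmax [-0.0041  0.0011] 1109
   top xmin [0.0079 0.0093 0.0781 0.0793]
```

servo_tool(targets=[0,0,0,-0.064,0,-40,3,0,0,-40,3,0,0,-40,3,0,0,-41,3,0], fingers=45)

```text
time_s: 34.85
eef_pos: [0.4373, 0.1279, 0.1721]
eef_rot: [0.548, 0.446, 0.549, -0.447]
wrist_force: [0.6, -0.7, 1.0]
opening: 0.527
```

servo_tool(targets=[0,0,0,0,0,0,0,0,0,0,0,0,0,0,0,0,0,0,0,0])

```text
time_s: 35.35
eef_pos: [0.4399, 0.1283, 0.1727]
eef_rot: [0.548, 0.446, 0.548, -0.446]
wrist_force: [0.7, -0.9, 0.1]
opening: 0.526
```

Run:
```python
from h import *
p,R=pose(); print(p.round(4), np.arctan2(R[1,1],R[0,1]), (R.T@(np.array([.438,.1285,.079])-p)*1000).round(1))
im,d,K,C=shot("wrist","w11.png")
```

```text
[0.4399 0.1283 0.1727] 0.20417020291099197 [93.7 -1.8 -0.6]
```

View pics/w11.png

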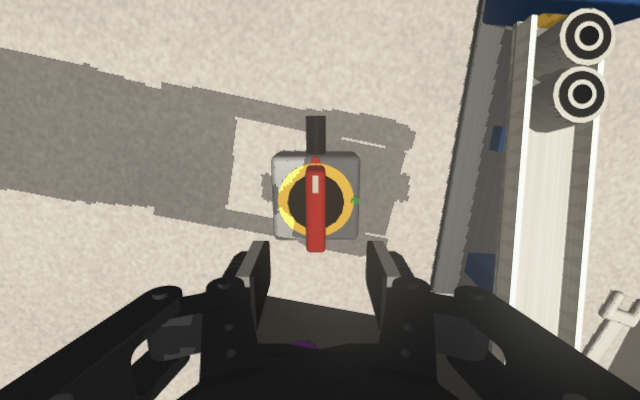

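servo_tool(targets=[20,-1.5,0,0,30,0,0,0,25,0,0,0,12,0,0,0,6,0,0,0])

```text
time_s: 35.9
eef_pos: [0.437, 0.1279, 0.0785]
eef_rot: [0.548, 0.446, 0.549, -0.447]
wrist_force: [-1.2, 0.5, 0.0]
opening: 0.529
```

servo_tool(targets=[0,0,0,0,0,0,0,0,0,0,0,0,0,0,0,0,0,0,0,0], fingers=17)

```text
time_s: 36.4
eef_pos: [0.4379, 0.1279, 0.0803]
eef_rot: [0.549, 0.447, 0.548, -0.446]
wrist_force: [0.0, -0.2, -0.1]
opening: 0.198
```

servo_tool(targets=[0,0,0,0.12,0,0,0,0.13,0,0,0,0.13,0,0,0,0.13,0,0,0,0.13])

```text
time_s: 36.9
eef_pos: [0.4385, 0.1281, 0.0802]
eef_rot: [0.379, 0.598, 0.378, -0.596]
wrist_force: [3.6, 1.3, -2.5]
opening: 0.199
```

servo_tool(targets=[0,0,0,0.13,0,0,0,0.13,0,0,0,0.13,0,0,0,0.13,0,0,0,0.13])

```text
time_s: 37.4
eef_pos: [0.4378, 0.1275, 0.08]
eef_rot: [0.168, 0.687, 0.168, -0.687]
wrist_force: [0.1, -5.0, 0.6]
opening: 0.199
```

servo_tool(targets=[0,0,0,0.13,0,0,0,0.13,0,0,0,0.05,0,0,0,0,0,0,0,0])

```text
time_s: 37.9
eef_pos: [0.4376, 0.1279, 0.0798]
eef_rot: [0.062, 0.704, 0.062, -0.704]
wrist_force: [-0.2, -0.1, 0.7]
opening: 0.199
```

servo_tool(targets=[0,0,0,0,0,0,0,0,0,0,0,0,0,0,0,0,0,0,0,0], fingers=45)

```text
time_s: 38.4
eef_pos: [0.4375, 0.1279, 0.0797]
eef_rot: [-0.062, -0.704, -0.062, 0.704]
wrist_force: [-0.2, 0.4, 0.6]
opening: 0.524
```

servo_tool(targets=[-15,0,0,0,-35,0,0,0,-45,0,0,0,-45,0,0,0,-45,0,0,0])

```text
time_s: 38.9
eef_pos: [0.4371, 0.1279, 0.2664]
eef_rot: [-0.062, -0.704, -0.062, 0.704]
wrist_force: [0.7, -0.4, -1.1]
opening: 0.528
```

Run:
```python
from h import *
p,R=pose(); print(p.round(4), np.arctan2(R[1,1],R[0,1]))
im,d,K,C=shot("wrist","w12.png"); P=cloud(d,K,C); hsv=cv2.cvtColor(im,cv2.COLOR_BGR2HSV)
H,S,V=hsv[...,0].astype(int),hsv[...,1],hsv[...,2]
m=((H<8)|(H>172))&(S>120)&(V>60)&(P[...,2]>.07)&(P[...,2]<.09)
t=P[m]; print(m.sum(),cv2.minAreaRect((t[:,:2]*1000).astype(np.float32)))
```

```text
[0.4371 0.1279 0.2664] -1.395903919742939
760 ((437.6683044433594, 128.6597137451172), (58.6678466796875, 13.590066909790039), 11.626367568969727)
```

View pics/w12.png

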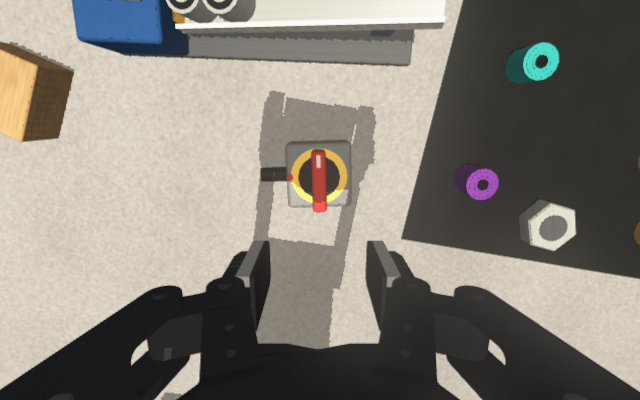

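servo_tool(targets=[0,2,-40,-0.1,0,2,-40,-0.1,0,2,-40,-0.1,0,2,-35,-0.1,0,0,0,-0.14])

```text
time_s: 39.45
eef_pos: [0.589, 0.1697, 0.263]
eef_rot: [-0.249, -0.662, -0.249, 0.662]
wrist_force: [-0.8, 0.3, -0.4]
opening: 0.527
```

servo_tool(targets=[0,0,0,-0.14,0,0,0,-0.14,0,0,0,-0.14,0,0,0,-0.14,0,0,0,-0.14])

```text
time_s: 39.95
eef_pos: [0.5862, 0.1688, 0.2641]
eef_rot: [-0.461, -0.536, -0.461, 0.536]
wrist_force: [-0.4, 0.2, 0.4]
opening: 0.523
```

servo_tool(targets=[0,0,0,-0.14,0,0,0,-0.14,0,0,0,0,0,0,0,0,0,0,0,0])

```text
time_s: 40.45
eef_pos: [0.5862, 0.1688, 0.2645]
eef_rot: [0.529, 0.469, 0.529, -0.469]
wrist_force: [1.2, 0.4, -0.4]
opening: 0.53
```

```bash
python3 chk.py p9; python3 look.py p9b
```

```text
p9 tops n 2512 x range 0.0032 0.0754
 centre [13.1  0.1] r 26.4 h 0.0346 tilt [0.001 0.   ]
 centre [57.3 -1.6] r 18.2 h 0.0346 tilt [0.001 0.002]
 stop: x [-0.0003  0.0004  0.001 ] h 0.0193 64
(array([181.2,   7.7, -78.4]), array([0.5863, 0.1688, 0.2646]), np.float64(0.1219), array([ 0.7, -0.1, -0.4]), 0.525616448653123)
```

View pics/p9.png

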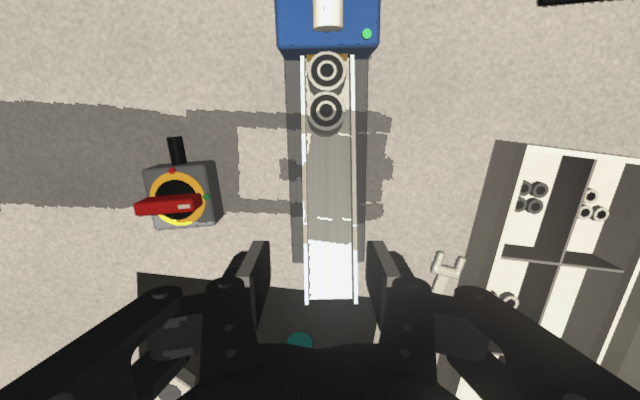

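View pics/p9b.png

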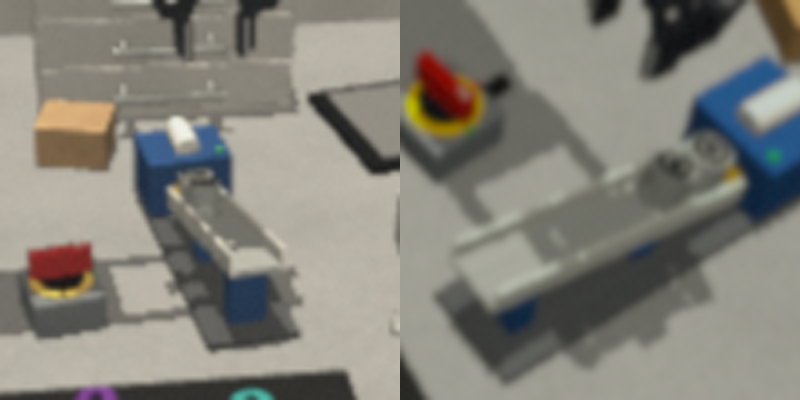

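View pics/p9bc.png

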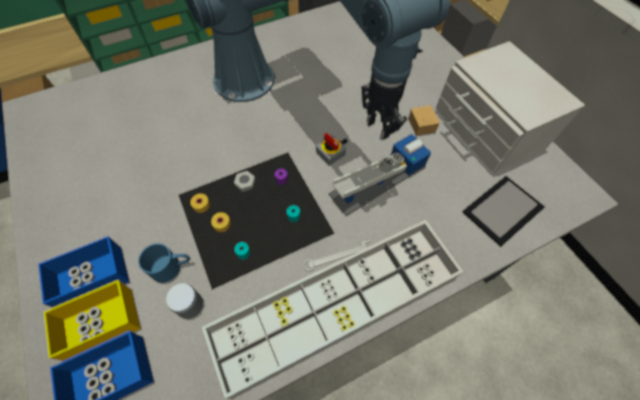

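```bash
python3 -c "
from bench import workorder; print(workorder.hand_in())"
```

```text
the job is handed in; nothing more can be done
None
```

I turned the isolator off and stood both steel-and-rubber bushings found on the bench in the chute. I pushed them down until they would go no further (about 9 N), turned the handle back on and let go. I handed the job in at about 41 s.

**Last checks:**
- **Handle:** it measured 11.6°, the same angle as at the start, so it is on.
- **Bushings:** both stand flat (tilt under 0.01 rad) and touch each other. Their centres are about 21 and 57 mm from the yellow stop, against limits of 23 and 59 mm.
- **Other parts:** the brass bushings, nut, mug, can, wrench, carton and look-alikes look untouched in the last pictures; I did not measure them.

**What did not quite fit:** the pictures show about 3 mm between the first bushing and the yellow stop. Its top edge appears to meet the blue head's upright face before its side reaches the stop. That is inside the 5 mm allowance, but only by about 2 mm, with the calibration good to about 2 mm.

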